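Load the carrier nest, clear the fault with the probe and start the machine

TASK

Stack every carrier that is there on the perforated nest plate, all keyed together: each one fully down flat, squarely over the nest, with the key below it inside its underside pocket. Then take the hand probe, feel along the slot of the contact rail for the one live contact hidden among the identical black squares (there the tip drops in) and press it fully down, and hang the probe back upright in its fork; with the probe back, turn the spring-return start knob clockwise to its stop and let go so that it springs back. Do not knock over the camera lens.

Things in the scene. Friction and masses are not known exactly. Their poses are not given: they have to be found in the camera images.
- carrier1_mid (a point): loose grey plastic tray 1 (may be absent), 84 long (x) x 60 wide (y) x 16 mm high, 0.12 kg. On top a key 18 x 14 mm, 6 mm high (upper half 13 x 9), centred 25 mm from the middle towards +x; in the underside, straight below the key, a pocket 21 x 17 mm, 8 mm deep. This point: tray centre, 8 mm above the underside; x along its length to the key end, z up. Stacked trays repeat every 16 mm.
- carrier2_mid (a point): loose grey plastic tray 2 (may be absent), 84 long (x) x 60 wide (y) x 16 mm high, 0.12 kg. On top a key 18 x 14 mm, 6 mm high (upper half 13 x 9), centred 25 mm from the middle towards +x; in the underside, straight below the key, a pocket 21 x 17 mm, 8 mm deep. This point: tray centre, 8 mm above the underside; x along its length to the key end, z up. Stacked trays repeat every 16 mm.
- carrier3_mid (a point): loose grey plastic tray 3 (may be absent), 84 long (x) x 60 wide (y) x 16 mm high, 0.12 kg. On top a key 18 x 14 mm, 6 mm high (upper half 13 x 9), centred 25 mm from the middle towards +x; in the underside, straight below the key, a pocket 21 x 17 mm, 8 mm deep. This point: tray centre, 8 mm above the underside; x along its length to the key end, z up. Stacked trays repeat every 16 mm.
- carrier4_mid (a point): loose grey plastic tray 4 (may be absent), 84 long (x) x 60 wide (y) x 16 mm high, 0.12 kg. On top a key 18 x 14 mm, 6 mm high (upper half 13 x 9), centred 25 mm from the middle towards +x; in the underside, straight below the key, a pocket 21 x 17 mm, 8 mm deep. This point: tray centre, 8 mm above the underside; x along its length to the key end, z up. Stacked trays repeat every 16 mm.
- nest_seat (a point): fixed nest: aluminium plate 150 (x) x 130 mm (y) on standoffs, top 40 mm above the deck. This point: middle of the plate's top, where the middle of the lowest carrier's underside belongs; x towards the nest's key, which is like a carrier's key (18 x 14, 6 mm high, centred at x = +25 mm). Carriers go with their key end over this key, with 1.5 mm of play each way.
- rail_slot (a point): fixed aluminium rail 180 (x) x 50 x 40 mm high, grey end caps 1 mm higher. Between the caps a slot along x, 70 long, 12 mm wide, its floor 3 mm below the rail's top: white, with black 10 mm squares every 16 mm. All are flush plugs but one, an opening (10 mm along x, full slot width), centred within 26 mm of the middle. This point: slot's middle, at floor level; x along slot, z up
- contact (a joint): the live contact, the black bottom of the rail's one opening, 4 mm below the slot floor at rest. Value: its travel in m, 0 up, 0.006 fully down; sprung, about 1.5 N to start and 4.5 N at the bottom. Counts as pressed above 0.004.
- probe_grip (a point): loose hand probe, 0.07 kg, hung upright in its fork. From below: brass tip 6 mm in diameter, 25 mm long; steel shank, 10 mm; flange 32 mm in diameter, 4 mm thick, its underside 60 mm above the tip's end; black square handle 18 x 18 mm, 52 mm high. This point: centre of the handle, 90 mm above the tip's end; x and y square to the handle's faces, z up.
- fork_seat (a point): fixed fork that carries the probe by its flange: two level arms along x, 16 mm wide, 8 mm thick, 18 mm apart, open towards -x; a post no higher than the arms begins at x = +31 mm. This point: midway between the arms, level with their tops, 75 mm above the deck; the hung probe's axis passes through it, its handle centre 30 mm above.
- start (a joint): angle of the start knob in rad: 0 at rest, grows clockwise seen from above, stop at 1.2. A light spring (under 0.1 N m) always turns it back to 0.
- start_grip (a point): start knob on a fixed grey box 80 x 80 x 40 mm: black bar 44 mm long (this point's x), 14 mm thick (y), 26 mm high. This point is on the turning axis, 66 mm above the deck, 12 mm below the bar's top; its axes turn with the knob, z up.
- lens_mid (a point): bystander: camera lens, a loose black cylinder 49 mm in diameter and 50 mm high standing upright; this point is its centre, 25 mm up.
Mind the look-alikes: they are no part of the job. Leave any green look-alike of the part that bears carrier3_mid alone.

How it is judged:
By the outcome, as a careful person would: the job done as asked, in the order asked, and still so for the second after the job is handed in, with the robot touching nothing.
Of carrier1, carrier2, carrier3, carrier4 only 3 to 4 are there at a start; the rules pass over those that are not, and their reading is None.
At some moment in a run one of carrier1, carrier2, carrier3, carrier4 may be knocked a few centimetres aside while the robot is not near it.
It also fails if it takes over 210 s, if anything falls off the work surface, if the arm or the gripper's body presses on something with over 40 N, if the wrist force passes 120 N, or if a joint passes its speed limit or range.

ROBOT

A 6-joint arm with a two-finger parallel gripper is mounted at the origin on the work surface. World frame = base frame: x ahead of the robot, y to its left, z up, the work surface at z = 0. Lengths are in mm, angles in degrees, forces in N, time in s.
With the tool pointing down it reaches from about 350 to 925 mm from the base axis. Payload 6.4 kg.
Tool frame: the origin (TCP) lies midway between the tips of the shut fingers; the grasp point (between the pads) lies 19 mm behind it; x points along the fingers, z is the direction in which the jaws open and shut, and the axes are right-handed (so a half turn about x gives the same grasp; the last joint's range is limited). The gripper opens to 94 mm and grips with 3 to 60 N. Pads are 16 mm wide; open, the fingers measure 119 mm over their backs; the gripper's body (75 mm by 177 mm) begins 78 mm behind the grasp point.
Start: joints at [57.405, 14.043, 89.255, -0, 76.702, -9.975], TCP at [250.003, 600.01, 205.455] pointing down, gripper open.
Joint ranges: [-179.41, 179.41], [-58.25, 129.5], [7.25, 145.43], [-54.29, 234.29], [11.92, 165.04], [-157.13, 157.13]. Speed limits (degrees/s): [147.25, 147.25, 180, 180, 180, 180].

INTERFACE

Orientations are given as a 3x3 rotation matrix whose columns are the frame's x, y, z axes.
In Python, from bench import get_state, capture, hand_in gives the robot as it stands. The module is installed in compiled form; this text tells all that it offers.
- The arm moves only by the shell command python3 -m pendant 'ROWS' [FORCE]. ROWS is JSON, a list of rows, each an object of numbers: "hand": the closure, from -1 (fully open) to 1 (shut), so that 0 is half open; "dx", "dy", "dz": the shift along the tool's x, y, z in cm; "rx", "ry", "rz": the turn, a rotation vector about the tool's x, y, z in rad. A call has 1 to 10 rows; each row shifts and turns the commanded pose from where the row before left it, along the tool's axes as they then stand; what a row does not reach is not made up. A row lasts 1/12 s, in which the tool goes at most 41.7 mm and 7.16 degrees, less where a joint would pass 70% of its speed; a pose out of reach is approached as far as the arm can. A call is refused whole if a number of a shift passes 4.17 or a number of a turn 0.125, either way. A call with a gripper value outside its range is refused whole. The fingers move at their own pace and stop on an object; FORCE is the grip in N (left out, the last holds). Time passes only in rows, so rows that do not move let the fingers close. It gives the time, the measured TCP pose, the force and the opening at its end, in the units of the state.
- get_state(): the state, without advancing time (a new reading comes with each control period).
- capture(name): name is "scene" or "top" or "wrist"; returns a dict with "img" (480x640x3 uint8, blue, green, red), "mtx" (3x3 intrinsics, pixels), "k1" (the pictures are not rectified: a ray, as slopes to the right and down, at radius r is drawn at 1 + k1 r^2 times it, then the intrinsics apply), "R" (3x3) and "t" (3): a world point X has camera coordinates R X + t; the wrist camera has in their place "T_tool_cam" (4x4, takes a point from camera to tool coordinates, whose origin is the TCP and whose axes are the tool frame's). Camera axes: x right, y down, z forward; pixel columns grow to the right and rows downward; lengths in mm; the calibration is good to about 2 mm. A picture is of the moment at which its call begins: read the wrist's pose just before it. There is no depth.
- hand_in(): hands the job in, once; it reports no verdict.
The state is a dict: "clock": time; "joint_positions": joint angles; "joint_vel": joint speeds; "effort": joint torques, N m; "tcp_pos": TCP position; "ee_rot": TCP orientation; "force": force on the tool from outside, world axes, zero at the start; "wrist_torque": the same for the moment, N m; "opening": finger opening in mm.
Only numpy, scipy, OpenCV 4.12 (cv2) and the standard library are available. Lean on these libraries where they do the work, as an engineer would, in place of code of your own. Each camera call takes 0.05 s, during which the arm holds its last target. There are 200 camera calls.

## Working session

There is one attempt and no reset: what is moved stays moved. The work goes in short steps, Python scripts to look and compute and a shell command to move; the robot and the scene stay as the last step left them, time stands still between calls to the robot, and variables do not carry over. Pictures are saved under pics/ and viewed, about 12 in all and at most 16, crops included, and the job is handed in when it is done.

```bash
mkdir -p pics && cat > h.py <<'E'
import numpy as np, cv2, json
from bench import get_state, capture
def snap(n,f):
    s=get_state(); c=capture(n); cv2.imwrite('pics/'+f+'.png',c['img'])
    if 'T_tool_cam' in c:
        T=np.eye(4);T[:3,:3]=np.array(s['ee_rot']);T[:3,3]=s['tcp_pos']
        W=np.linalg.inv(T@np.array(c['T_tool_cam'])); c['R']=W[:3,:3];c['t']=W[:3,3]
    c['R']=np.array(c['R']);c['t']=np.array(c['t']);c['mtx']=np.array(c['mtx'])
    np.savez('pics/'+f+'.npz',R=c['R'],t=c['t'],mtx=c['mtx'],k1=c['k1'])
    return c
def load(f):
    z=np.load('pics/'+f+'.npz'); c={k:z[k] for k in z}; c['img']=cv2.imread('pics/'+f+'.png'); return c
def ray(c,uv):
    K=c['mtx'];k=float(c['k1']);d=np.array([(uv[0]-K[0,2])/K[0,0],(uv[1]-K[1,2])/K[1,1]])
    p=d.copy()
    for _ in range(20): p=d/(1+k*(p@p))
    o=-c['R'].T@c['t']; v=c['R'].T@np.array([p[0],p[1],1]); return o,v
def onz(c,uv,z):
    o,v=ray(c,uv); return o+v*(z-o[2])/v[2]
def proj(c,X):
    x=c['R']@np.array(X,float)+c['t'];p=x[:2]/x[2];p=p*(1+float(c['k1'])*(p@p))
    return np.array([c['mtx'][0,0]*p[0]+c['mtx'][0,2],c['mtx'][1,1]*p[1]+c['mtx'][1,2]])
E
python3 - <<'E'
from h import *
for n in('scene','top','wrist'):
    c=snap(n,n+'0'); print(n,(-c['R'].T@c['t']).round(),c['mtx'].round().tolist(),c['k1'],(c['R'][2]).round(2))
s=get_state();print(s)
E
```

```text
scene [ 982. -369. 1031.] [[593.0, 0.0, 328.0], [0.0, 593.0, 234.0], [0.0, 0.0, 1.0]] -0.16491793699125792 [-0.43  0.34 -0.83]
top [426.  26. 988.] [[434.0, 0.0, 326.0], [0.0, 434.0, 243.0], [0.0, 0.0, 1.0]] -0.10718301313531997 [ 0.12 -0.02 -0.99]
wrist [183. 628. 384.] [[355.0, 0.0, 324.0], [0.0, 355.0, 241.0], [0.0, 0.0, 1.0]] -0.007632467344215053 [ 0.23 -0.1  -0.97]
{'clock': 0.15, 'joint_positions': array([ 5.74048796e+01,  1.40749418e+01,  8.93055295e+01,  1.25990148e-03,
        7.67023052e+01, -9.97426308e+00]), 'joint_vel': array([-0.06123965, -0.13001242, -0.21366823, -0.03034775,  0.13339073,
       -0.01104436]), 'effort': array([-2.83470154e-04, -4.16262281e+01, -3.14985037e+01,  6.85496349e-02,
        3.15976900e-02, -9.52507457e-05]), 'tcp_pos': array([249.74995611, 599.62962598, 204.62965697]), 'ee_rot': array([[-7.96298690e-04, -9.23068202e-01,  3.84635490e-01],
       [-1.20564616e-03,  3.84636218e-01,  9.23067455e-01],
       [-9.99998956e-01,  2.71303103e-04, -1.41917895e-03]]), 'force': array([0.0542186 , 0.03973333, 0.60886104]), 'wrist_torque': array([-0.03330243,  0.00761841, -0.02170986]), 'opening': 93.8593941272791}
```

View pics/top0.png

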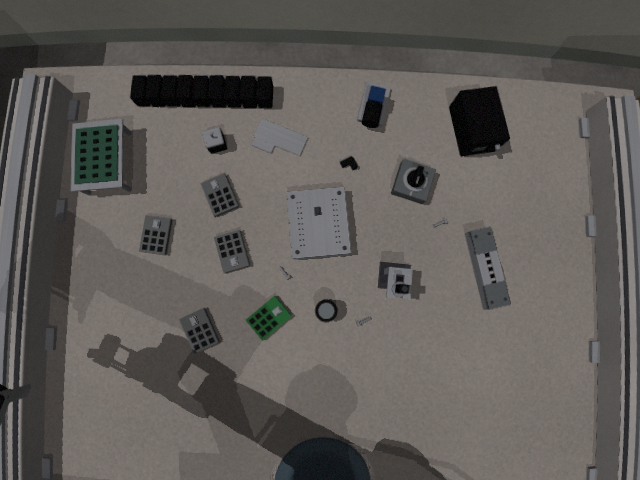

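View pics/scene0.png

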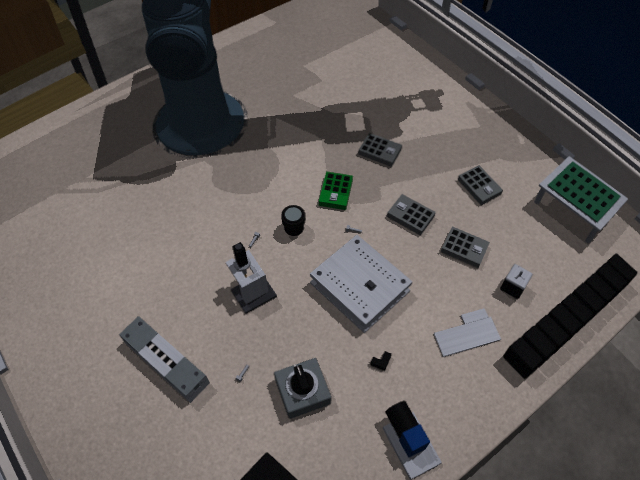

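The top view shows the nest at (319,222), the fork with the probe at (396,280), the rail at (488,267), the knob at (414,180) and the lens at (326,310). Four grey trays are at (219,194), (156,234), (232,251) and (200,329). The green look-alike at (268,317) gets left alone. Next I'll look at an enlarged crop.

```bash
python3 - <<'E'
from h import *
im=cv2.imread('pics/top0.png')
a=cv2.resize(im[160:360,130:300],None,fx=3,fy=3,interpolation=cv2.INTER_CUBIC)[:600,:]
b=cv2.resize(im[170:320,280:420],None,fx=2,fy=2,interpolation=cv2.INTER_CUBIC)
b2=cv2.resize(im[150:320,380:520],None,fx=2,fy=2,interpolation=cv2.INTER_CUBIC)[:300]
o=np.zeros((600,800,3),np.uint8);o[:a.shape[0],:510]=a
o[:300,512:792]=b[:300,:280];o[300:600,512:792]=b2[:,:280]
cv2.imwrite('pics/crop1.png',np.clip(o*1.6,0,255).astype(np.uint8))
E
```

```text
(no output)
```

View pics/crop1.png

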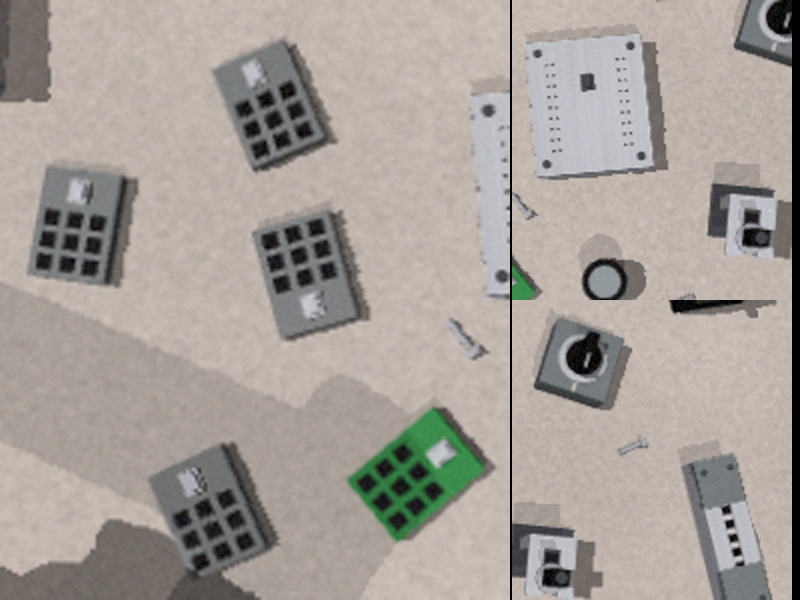

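The crop confirms four grey trays with their light key marks: T1 and T4 keyed up-left, T2 up, T3 down. The green one is a different colour. The nest key at about (317,211) points up, which is world +x. Next I'll measure the rough poses.

```bash
cat >> h.py <<'E'
def wrap(a): return (a+180)%360-180
def plan(xyz,zyaw,half=False):
    """needed turn rx(rad) then shifts dx,dy,dz (cm) in tool axes after the turn; zyaw=yaw of jaw axis deg"""
    s=get_state();R=np.array(s['ee_rot']);y=np.degrees(np.arctan2(R[1,2],R[0,2]));d=wrap(zyaw-y)
    if half: d=(d+90)%180-90
    a=np.radians(y+d);z=np.array([np.cos(a),np.sin(a),0]);x=np.array([0,0,-1.]);yy=np.cross(z,x)
    D=np.array(xyz)-s['tcp_pos']
    # tilt error of tool x vs down, as turn about tool axes
    t=R.T@np.cross(R[:,0],[0,0,-1])
    print('rx %.4f rad  dx %.2f dy %.2f dz %.2f cm  tilt ry %.4f rz %.4f  j6 now %.0f after~%.0f t=%.1f'%(-np.radians(d),D@x/10,D@yy/10,D@z/10,t[1],t[2],s['joint_positions'][5],s['joint_positions'][5]-d,s['clock']))
def trays(c,z=8,nz=16,amin=300,amax=2500,show=False,roi=None):
    im=c['img'].astype(int);b,g,r=im[...,0],im[...,1],im[...,2]
    m=((r-b<6)&(abs(r-g)<14)).astype(np.uint8)
    if roi: q=np.zeros_like(m);q[roi[1]:roi[3],roi[0]:roi[2]]=1;m&=q
    m=cv2.morphologyEx(m,cv2.MORPH_OPEN,np.ones((3,3)))
    out=[];n,L,st,ce=cv2.connectedComponentsWithStats(m)
    for i in range(1,n):
        if amin<st[i,4]<amax:
            p=np.argwhere(L==i)[:,::-1];(cx,cy),wh,an=cv2.minAreaRect(p.astype(np.float32))
            bx=cv2.boxPoints(((cx,cy),wh,an));W=np.array([onz(c,q,z)[:2] for q in bx])
            e=np.array([W[1]-W[0],W[2]-W[1]]);l=np.linalg.norm(e,axis=1);k=e[l.argmax()]
            C=onz(c,(cx,cy),z)[:2]
            # key: bright pixels
            v=im[p[:,1],p[:,0]].sum(1)/3;br=p[v>np.percentile(v,93)].mean(0);kb=onz(c,br,z)[:2]
            if (kb-C)@k<0:k=-k
            print('px %.0f,%.0f xy %s yaw %.1f size %s key %s area %d'%(cx,cy,C.round(1),np.degrees(np.arctan2(k[1],k[0])),np.sort(l).round(),(kb-C).round(),st[i,4]))
E
python3 - <<'E'
from h import *
c=load('top0');im=c['img']
for p in[(190,210),(219,200),(204,186),(320,200),(100,250),(268,317)]:print(p,im[p[1],p[0]])
trays(c)
d=load('scene0');print();trays(d)
for n,p,z in[('probe',(405,287),131),('lens',(326,310),50),('knob',(416,177),78),('rail',(489,267),37)]:print(n,onz(c,p,z).round())
for n,p,z in[('probe',(239,245),131),('lens',(294,212),50),('knob',(303,378),78),('rail',(160,357),37),('nest',(361,278),40)]:print(n,onz(d,p,z).round())
E
```

```text
(190, 210) [106 111 117]
(219, 200) [20 19 19]
(204, 186) [77 75 74]
(320, 200) [123 120 119]
(100, 250) [ 96 100 107]
(268, 317) [16 14 15]
px 374,105 xy [873.6 -98.2] yaw -11.3 size [ 63. 114.] key [ 33. -11.] area 905
px 622,287 xy [ 450.3 -711.2] yaw 179.8 size [ 41. 960.] key [-14.  -3.] area 2277
px 100,156 xy [732.6 550.4] yaw -174.3 size [157. 188.] key [-64.   9.] area 1481
px 279,141 xy [777.5 124. ] yaw 68.4 size [ 72. 122.] key [22. 21.] area 1253
px 215,140 xy [775.6 275.4] yaw 17.0 size [51. 61.] key [ 8. 12.] area 475
px 414,181 xy [ 689.1 -193.5] yaw 162.2 size [88. 91.] key [-2. 10.] area 1374
px 220,195 xy [644.3 255.6] yaw 24.4 size [65. 90.] key [19. 19.] area 1016
px 156,235 xy [547.2 399.3] yaw -5.7 size [67. 87.] key [23. 10.] area 1045
px 487,268 xy [ 490.5 -366.7] yaw -166.7 size [ 69. 188.] key [-3. -7.] area 2253
px 232,251 xy [514.3 220.6] yaw -161.5 size [66. 88.] key [-16.   3.] area 1070
px 395,280 xy [ 457.8 -150.4] yaw 176.0 size [77. 81.] key [-18.  -5.] area 1081
px 326,310 xy [386.7   2.4] yaw 91.4 size [47. 47.] key [1. 0.] area 395
px 200,330 xy 
[... 1075 characters left out ...]
 area 2055
px 500,452 xy [985.   11.7] yaw -90.1 size [ 22. 174.] key [ -1. -11.] area 586
px 10,453 xy [ 482.  -684.8] yaw 1.5 size [ 20. 121.] key [19.  1.] area 495
px 628,462 xy [1153.5  178.4] yaw 130.8 size [42. 60.] key [-7. 11.] area 326
px 268,466 xy [ 761.1 -315.4] yaw -126.4 size [44. 90.] key [ 0. -1.] area 796
px 540,468 xy [1051.7   47.2] yaw -130.2 size [39. 85.] key [-15. -15.] area 471
px 574,471 xy [1095.1   89.7] yaw 49.1 size [28. 85.] key [22. 28.] area 375
probe [ 441. -149.  131.]
lens [389.   5.  50.]
knob [ 680. -183.   78.]
rail [ 491. -359.   37.]
probe [ 436. -145.  131.]
lens [387.   7.  50.]
knob [ 691. -190.   78.]
rail [ 494. -366.   37.]
nest [584.  24.  40.]
```

```bash
python3 - <<'E'
from h import *
plan([584,24,186],93)
E
```

```text
rx -0.4472 rad  dx 1.86 dy -30.37 dz -59.23 cm  tilt ry -0.0014 rz -0.0003  j6 now -10 after~-36 t=0.1
```

```bash
python3 -m pendant '[{"hand":-1,"rx":-0.112},{"hand":-1,"rx":-0.112},{"hand":-1,"rx":-0.112},{"hand":-1,"rx":-0.111},{"hand":-1,"dy":-1.8,"dz":-3.5},{"hand":-1,"dy":-1.8,"dz":-3.5},{"hand":-1,"dy":-1.8,"dz":-3.5},{"hand":-1,"dy":-1.8,"dz":-3.5},{"hand":-1,"dy":-1.8,"dz":-3.5},{"hand":-1,"dy":-1.8,"dz":-3.5}]' && python3 -m pendant '[{"hand":-1,"dy":-1.8,"dz":-3.5},{"hand":-1,"dy":-1.8,"dz":-3.5},{"hand":-1,"dy":-1.8,"dz":-3.5},{"hand":-1,"dy":-1.8,"dz":-3.5},{"hand":-1,"dy":-1.8,"dz":-3.5},{"hand":-1,"dy":-1.8,"dz":-3.5},{"hand":-1,"dy":-1.8,"dz":-3.5},{"hand":-1,"dy":-1.8,"dz":-3.5},{"hand":-1,"dy":-1.8,"dz":-3.5},{"hand":-1,"dy":-1.8,"dz":-3.5}]' && python3 -m pendant '[{"hand":-1,"dx":1.86,"dz":0.3},{"hand":-1},{"hand":-1}]'
python3 - <<'E'
from h import *
plan([584,24,186],93)
c=snap('wrist','w1')
E
```

```text
rx -0.4472 rad  dx 1.86 dy -30.37 dz -59.23 cm  tilt ry -0.0014 rz -0.0003  j6 now -10 after~-36 t=0.1schema error: expected keys hand, dx, dy, dz, rx, ry, rz
```

View pics/w1.png

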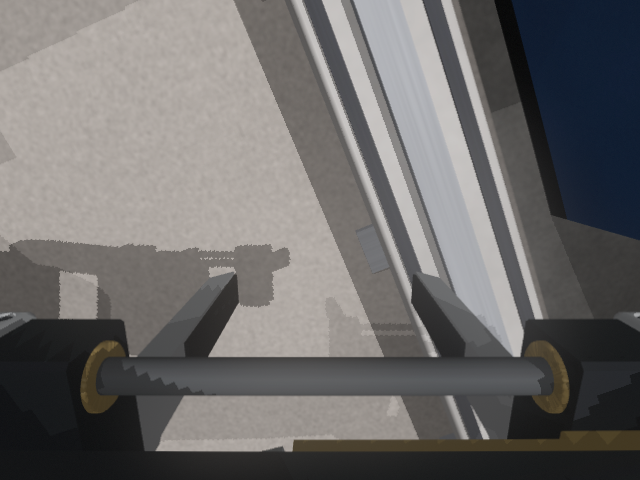

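A row needs all seven keys. That wrist picture (view 4) only showed the deck edge between the open fingers. I'm repeating the move with complete rows, to a pose that puts the nest in the clear upper half of the wrist view.

```bash
python3 -m pendant '[{"hand":-1,"dx":0,"dy":0,"dz":0,"rx":-0.112,"ry":0,"rz":0},{"hand":-1,"dx":0,"dy":0,"dz":0,"rx":-0.112,"ry":0,"rz":0},{"hand":-1,"dx":0,"dy":0,"dz":0,"rx":-0.112,"ry":0,"rz":0},{"hand":-1,"dx":0,"dy":0,"dz":0,"rx":-0.111,"ry":0,"rz":0},{"hand":-1,"dx":0,"dy":-2.2,"dz":-3.4,"rx":0,"ry":0,"rz":0},{"hand":-1,"dx":0,"dy":-2.2,"dz":-3.4,"rx":0,"ry":0,"rz":0},{"hand":-1,"dx":0,"dy":-2.2,"dz":-3.4,"rx":0,"ry":0,"rz":0},{"hand":-1,"dx":0,"dy":-2.2,"dz":-3.4,"rx":0,"ry":0,"rz":0},{"hand":-1,"dx":0,"dy":-2.2,"dz":-3.4,"rx":0,"ry":0,"rz":0},{"hand":-1,"dx":0,"dy":-2.2,"dz":-3.4,"rx":0,"ry":0,"rz":0}]' && python3 -m pendant '[{"hand":-1,"dx":0,"dy":-2.2,"dz":-3.4,"rx":0,"ry":0,"rz":0},{"hand":-1,"dx":0,"dy":-2.2,"dz":-3.4,"rx":0,"ry":0,"rz":0},{"hand":-1,"dx":0,"dy":-2.2,"dz":-3.4,"rx":0,"ry":0,"rz":0},{"hand":-1,"dx":0,"dy":-2.2,"dz":-3.4,"rx":0,"ry":0,"rz":0},{"hand":-1,"dx":0,"dy":-2.2,"dz":-3.4,"rx":0,"ry":0,"rz":0},{"hand":-1,"dx":0,"dy":-2.2,"dz":-3.4,"rx":0,"ry":0,"rz":0},{"hand":-1,"dx":0,"dy":-2.2,"dz":-3.4,"rx":0,"ry":0,"rz":0},{"hand":-1,"dx":0,"dy":-2.2,"dz":-3.4,"rx":0,"ry":0,"rz":0},{"hand":-1,"dx":0,"dy":-2.2,"dz":-3.4,"rx":0,"ry":0,"rz":0},{"hand":-1,"dx":0,"dy":-2.2,"dz":-3.4,"rx":0,"ry":0,"rz":0}]' && python3 -m pendant '[{"hand":-1,"dx":1.86,"dy":-2.2,"dz":-2.4,"rx":0,"ry":0,"rz":0},{"hand":-1,"dx":0,"dy":0,"dz":-2.4,"rx":0,"ry":0,"rz":0},{"hand":-1,"dx":0,"dy":0,"dz":0,"rx":0,"ry":0,"rz":0},{"hand":-1,"dx":0,"dy":0,"dz":0,"rx":0,"ry":0,"rz":0}]'
python3 - <<'E'
from h import *
plan([654,28,186],93)
c=snap('wrist','w2')
E
```

```text
clock: 1.03
tcp_pos: [393.1, 401.5, 205.4]
ee_rot: [[-0.0, -0.999, -0.053], [-0.0, -0.053, 0.999], [-1.0, 0.0, -0.0]]
force: [0.4, -0.1, 0.9]
opening: 94.0
clock: 1.87
tcp_pos: [630.6, 73.3, 205.3]
ee_rot: [[-0.0, -0.999, -0.052], [0.0, -0.052, 0.999], [-1.0, 0.0, 0.0]]
force: [0.2, 0.4, -0.5]
opening: 94.3
clock: 2.2
tcp_pos: [654.3, 27.5, 186.3]
ee_rot: [[-0.001, -0.999, -0.05], [0.001, -0.05, 0.999], [-1.0, 0.001, 0.001]]
force: [0.7, 0.6, -0.2]
opening: 94.0
rx -0.0023 rad  dx 0.03 dy 0.02 dz 0.05 cm  tilt ry 0.0006 rz -0.0011  j6 now -100 after~-101 t=2.2
```

View pics/w2.png

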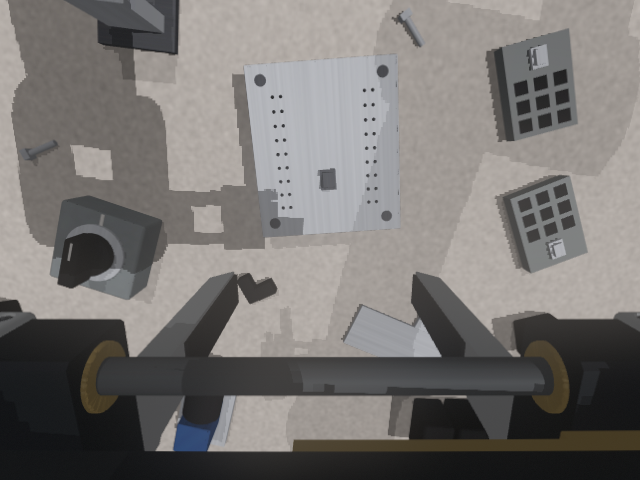

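View 5 shows the nest plate clearly, with screws at (260,80), (382,71), (386,216) and (275,224) and the key at (328,179).

```bash
cat >> h.py <<'E'
def dark(c,roi,thr,amin,amax):
    g=c['img'].max(2);x0,y0,x1,y1=roi;m=(g[y0:y1,x0:x1]<thr).astype(np.uint8)
    n,L,st,ce=cv2.connectedComponentsWithStats(m)
    return [(ce[i]+[x0,y0],st[i,4]) for i in range(1,n) if amin<st[i,4]<amax]
E
python3 - <<'E'
from h import *
c=load('w2')
for p,a in dark(c,(244,54,402,238),90,30,600): print(p.round(1),a,onz(c,p,40).round(1))
im=c['img'].max(2);print(im[165:195,328].tolist());print(im[180,312:344].tolist())
trays(c,amin=1500,amax=40000,roi=(480,0,640,280))
E
```

```text
[382.1  70.9] 96 [514.2  69.8  40. ]
[259.6  80.1] 89 [526.7 -33.7  40. ]
[322.5 178.9] 38 [607.   23.8  40. ]
[274.6 222.8] 79 [649.8 -19.   40. ]
[187, 187, 187, 184, 140, 98, 98, 83, 100, 99, 99, 99, 100, 100, 100, 100, 100, 99, 100, 100, 101, 100, 97, 101, 110, 166, 167, 183, 182, 182]
[185, 187, 185, 183, 183, 183, 182, 170, 102, 80, 81, 96, 98, 99, 99, 101, 100, 100, 100, 99, 99, 100, 100, 115, 181, 183, 182, 184, 186, 186, 184, 181]
px 537,85 xy [512.  220.6] yaw -159.4 size [70. 94.] key [-14.   5.] area 7234
px 546,223 xy [643.  256.7] yaw 27.6 size [69. 95.] key [18. 19.] area 5629
```

```bash
python3 - <<'E'
from h import *
c=load('w2')
print('key',onz(c,(328,179),46).round(1), 'screw4',onz(c,(386.5,216),40).round(1))
plan([616.5,390,162],83.5)
E
```

```text
key [606.4  28.7  46. ] screw4 [638.1  85.   40. ]
rx 0.1652 rad  dx 2.49 dy 7.84 dz 35.48 cm  tilt ry 0.0005 rz -0.0002  j6 now -100 after~-91 t=2.2
```

```bash
python3 -m pendant '[{"hand":-1,"dx":0,"dy":0,"dz":0,"rx":0.083,"ry":0,"rz":0},{"hand":-1,"dx":0,"dy":0,"dz":0,"rx":0.083,"ry":0,"rz":0},{"hand":-1,"dx":0,"dy":0.87,"dz":3.94,"rx":0,"ry":0,"rz":0},{"hand":-1,"dx":0,"dy":0.87,"dz":3.94,"rx":0,"ry":0,"rz":0},{"hand":-1,"dx":0,"dy":0.87,"dz":3.94,"rx":0,"ry":0,"rz":0},{"hand":-1,"dx":0,"dy":0.87,"dz":3.94,"rx":0,"ry":0,"rz":0},{"hand":-1,"dx":0,"dy":0.87,"dz":3.94,"rx":0,"ry":0,"rz":0},{"hand":-1,"dx":0,"dy":0.87,"dz":3.94,"rx":0,"ry":0,"rz":0},{"hand":-1,"dx":0,"dy":0.87,"dz":3.94,"rx":0,"ry":0,"rz":0},{"hand":-1,"dx":0,"dy":0.87,"dz":3.94,"rx":0,"ry":0,"rz":0}]' && python3 -m pendant '[{"hand":-1,"dx":2.5,"dy":0.87,"dz":3.94,"rx":0,"ry":0,"rz":0},{"hand":-1,"dx":0,"dy":0,"dz":0,"rx":0,"ry":0,"rz":0},{"hand":-1,"dx":0,"dy":0,"dz":0,"rx":0,"ry":0,"rz":0}]'
python3 - <<'E'
from h import *
plan([616.5,390,162],83.5)
c=snap('wrist','w3')
trays(c,amin=3000,amax=40000,roi=(150,0,500,270))
trays(c,amin=3000,amax=40000)
E
```

```text
clock: 3.08
tcp_pos: [619.3, 353.2, 188.0]
ee_rot: [[0.001, -0.994, 0.111], [0.001, 0.111, 0.994], [-1.0, -0.001, 0.001]]
force: [0.7, 0.3, -0.0]
opening: 94.0
clock: 3.33
tcp_pos: [614.6, 387.6, 163.7]
ee_rot: [[-0.002, -0.994, 0.108], [-0.001, 0.108, 0.994], [-1.0, 0.002, -0.001]]
force: [-0.4, -0.9, -0.5]
opening: 93.9
rx 0.0048 rad  dx 0.17 dy -0.16 dz 0.26 cm  tilt ry -0.0011 rz -0.0020  j6 now -60 after~-60 t=3.3
px 326,154 xy [545.8 397.1] yaw -4.8 size [61. 86.] key [14.  3.] area 6521
px 126,140 xy [513.2 217.1] yaw -162.0 size [67. 88.] key [-24. -11.] area 7372
px 326,154 xy [545.8 397.1] yaw -4.8 size [61. 86.] key [14.  3.] area 6521
px 25,242 xy [596.7  93.9] yaw -17.1 size [ 47. 136.] key [ 50. -37.] area 3578
```

View pics/w3.png

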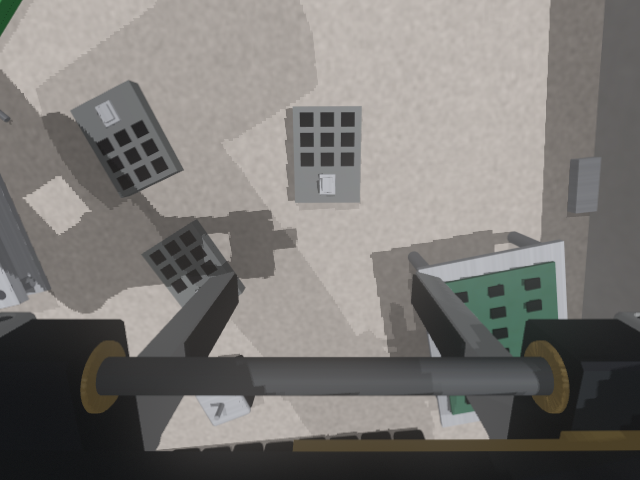

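```bash
cat >> h.py <<'E'
def tray(c,roi,zb=0,thr=60):
    """precise tray pose from 9 black squares and key in roi; zb = underside height"""
    sq=[p for p,a in dark(c,roi,thr,40,900)]
    P=np.array([onz(c,p,zb+16)[:2] for p in sq])
    x0,y0,x1,y1=roi;im=c['img'][y0:y1,x0:x1].astype(int)
    hull=cv2.convexHull(np.array(sq,np.float32)).astype(int)
    m=((im.min(2)>150)&(im[...,2]-im[...,0]<4)).astype(np.uint8)
    n,L,st,ce=cv2.connectedComponentsWithStats(m)
    cand=[(st[i,4],ce[i]+[x0,y0],st[i]) for i in range(1,n) if 40<st[i,4]<900]
    a,k,s=max(cand,key=lambda q:q[0]);K=onz(c,k,zb+19)[:2]
    C=P.mean(0);u=(K-C)/np.linalg.norm(K-C)
    w,V=np.linalg.eigh((P-C).T@(P-C))
    r=cv2.minAreaRect(P.astype(np.float32));ang=r[2]
    yk=np.degrees(np.arctan2(u[1],u[0]));yg=yk+((ang-yk+45)%90-45)
    d=np.array([np.cos(np.radians(yg)),np.sin(np.radians(yg))])
    print('nsq',len(sq),'gridC',C.round(1),'key',K.round(1),'keypx',k.round(),'area',a,'K-C %.1f'%np.linalg.norm(K-C),'yaw key %.1f grid %.1f'%(yk,yg),'centre',(K-25*d).round(1))
E
python3 - <<'E'
from h import *
c=load('w3')
tray(c,(288,100,366,208)); tray(c,(68,78,184,200))
E
```

```text
nsq 8 gridC [530.  396.5] key [571.7 395.1] keypx [327. 184.] area 292 K-C 41.8 yaw key -1.9 grid -6.2 centre [546.9 397.8]
nsq 9 gridC [528. 223.] key [490.4 211.2] keypx [107. 113.] area 280 K-C 39.3 yaw key -162.5 grid -162.1 centre [514.2 218.9]
```

```bash
python3 - <<'E'
from h import *
plan([546.9,397.8,4],83.8)
E
```

```text
rx -0.0026 rad  dx 16.09 dy 6.99 dz 0.41 cm  tilt ry -0.0004 rz -0.0003  j6 now -60 after~-61 t=3.4
```

```bash
python3 -m pendant '[{"hand":-1,"dx":1,"dy":3.5,"dz":0.2,"rx":0,"ry":0,"rz":0},{"hand":-1,"dx":1,"dy":3.49,"dz":0.21,"rx":0,"ry":0,"rz":0},{"hand":-1,"dx":3.5,"dy":0,"dz":0,"rx":0,"ry":0,"rz":0},{"hand":-1,"dx":3.5,"dy":0,"dz":0,"rx":0,"ry":0,"rz":0},{"hand":-1,"dx":3,"dy":0,"dz":0,"rx":0,"ry":0,"rz":0},{"hand":-1,"dx":2.5,"dy":0,"dz":0,"rx":0,"ry":0,"rz":0},{"hand":-1,"dx":1.2,"dy":0,"dz":0,"rx":0,"ry":0,"rz":0},{"hand":-1,"dx":0.4,"dy":0,"dz":0,"rx":0,"ry":0,"rz":0},{"hand":-1,"dx":0,"dy":0,"dz":0,"rx":0,"ry":0,"rz":0},{"hand":-1,"dx":0,"dy":0,"dz":0,"rx":0,"ry":0,"rz":0}]' 25 && python3 -m pendant '[{"hand":1,"dx":0,"dy":0,"dz":0,"rx":0,"ry":0,"rz":0},{"hand":1,"dx":0,"dy":0,"dz":0,"rx":0,"ry":0,"rz":0},{"hand":1,"dx":0,"dy":0,"dz":0,"rx":0,"ry":0,"rz":0},{"hand":1,"dx":0,"dy":0,"dz":0,"rx":0,"ry":0,"rz":0},{"hand":1,"dx":0,"dy":0,"dz":0,"rx":0,"ry":0,"rz":0},{"hand":1,"dx":0,"dy":0,"dz":0,"rx":0,"ry":0,"rz":0},{"hand":1,"dx":0,"dy":0,"dz":0,"rx":0,"ry":0,"rz":0},{"hand":1,"dx":0,"dy":0,"dz":0,"rx":0,"ry":0,"rz":0}]' 25 && python3 -m pendant '[{"hand":1,"dx":-1,"dy":0,"dz":0,"rx":0,"ry":0,"rz":0},{"hand":1,"dx":-3,"dy":0,"dz":0,"rx":0,"ry":0,"rz":0},{"hand":1,"dx":-4,"dy":0,"dz":0,"rx":0,"ry":0,"rz":0},{"hand":1,"dx":-4,"dy":0,"dz":0,"rx":0,"ry":0,"rz":0},{"hand":1,"dx":-1,"dy":0,"dz":0,"rx":0,"ry":0,"rz":0},{"hand":1,"dx":0,"dy":0,"dz":0,"rx":0,"ry":0,"rz":0},{"hand":1,"dx":0,"dy":0,"dz":0,"rx":0,"ry":0,"rz":0}]'
python3 - <<'E'
from h import *
plan([582.1,25.5,130],96.9)
snap('wrist','w4')
E
```

```text
clock: 4.22
tcp_pos: [550.0, 397.0, 6.2]
ee_rot: [[0.003, -0.993, 0.114], [0.002, 0.114, 0.993], [-1.0, -0.003, 0.002]]
force: [0.2, -0.4, 0.4]
opening: 93.8
clock: 4.88
tcp_pos: [548.5, 396.8, 4.1]
ee_rot: [[0.0, -0.994, 0.113], [0.0, 0.113, 0.994], [-1.0, -0.0, 0.0]]
force: [-1.0, 0.2, 1.8]
opening: 59.8
clock: 5.47
tcp_pos: [548.1, 396.4, 133.5]
ee_rot: [[-0.0, -0.994, 0.114], [-0.0, 0.114, 0.994], [-1.0, 0.0, -0.0]]
force: [0.2, 0.3, -1.6]
opening: 60.2
rx -0.2343 rad  dx 0.35 dy 1.08 dz -37.23 cm  tilt ry -0.0002 rz -0.0003  j6 now -57 after~-71 t=5.5
```

View pics/w4.png

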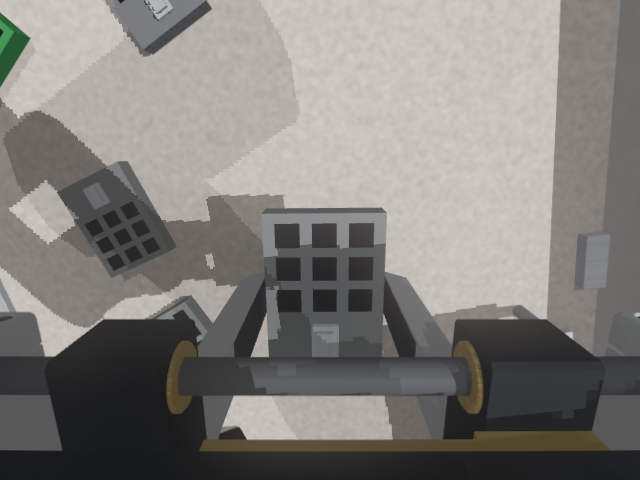

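```bash
cat >> h.py <<'E'
def held(f,zoff=4.1,thr=60,roi=(255,205,395,320),pos=None):
    """grid centre of held tray relative to TCP along -tool y (key dir) and tool z"""
    c=load(f);s=get_state();R=np.array(s['ee_rot']);t=np.array(s['tcp_pos'])
    sq=[p for p,a in dark(c,roi,thr,150,2000)]
    P=np.array([onz(c,p,t[2]-zoff+16) for p in sq])-t
    Q=P@R;print(len(sq),'grid centre: key dir %.2f  z %.2f'%(-Q[:,1].mean(),Q[:,2].mean()),(-Q[:,1:]*[1,-1]).round(1).tolist())
E
python3 - <<'E'
from h import *
held('w4')
c=load('w4')
# far top edge, bottom: rows of brightness change in column 325
print(c['img'][200:225,320].max(1).tolist())
for r in (208,214.5): print(r, [(onz(c,(325,r),z)-get_state()['tcp_pos']).round(1) for z in (129.4,145.4)])
E
```

```text
10 grid centre: key dir -7.76  z -1.36 [[-28.4, -17.9], [-27.8, -0.4], [-13.7, -17.7], [-13.7, 0.7], [-14.1, 18.6], [4.5, -32.4], [5.3, 33.8], [3.4, -17.7], [3.4, 0.7], [3.4, 18.8]]
[195, 195, 195, 195, 196, 197, 197, 192, 93, 93, 93, 92, 96, 132, 144, 144, 143, 144, 144, 143, 143, 143, 141, 119, 65]
208 [array([-42. ,   5.8,  -2.2]), array([-44.5,   6.1,  13.8])]
214.5 [array([-38.6,   5.4,  -2.2]), array([-41.4,   5.7,  13.8])]
```

```bash
python3 -m pendant '[{"hand":1,"dx":0,"dy":0,"dz":0,"rx":-0.117,"ry":0,"rz":0},{"hand":1,"dx":0,"dy":0,"dz":0,"rx":-0.117,"ry":0,"rz":0},{"hand":1,"dx":0,"dy":0.1,"dz":-3.7,"rx":0,"ry":0,"rz":0},{"hand":1,"dx":0,"dy":0.1,"dz":-3.7,"rx":0,"ry":0,"rz":0},{"hand":1,"dx":0,"dy":0.1,"dz":-3.7,"rx":0,"ry":0,"rz":0},{"hand":1,"dx":0,"dy":0.1,"dz":-3.7,"rx":0,"ry":0,"rz":0},{"hand":1,"dx":0,"dy":0.1,"dz":-3.7,"rx":0,"ry":0,"rz":0},{"hand":1,"dx":0,"dy":0.1,"dz":-3.7,"rx":0,"ry":0,"rz":0},{"hand":1,"dx":0,"dy":0.1,"dz":-3.7,"rx":0,"ry":0,"rz":0},{"hand":1,"dx":0,"dy":0.1,"dz":-3.7,"rx":0,"ry":0,"rz":0}]' && python3 -m pendant '[{"hand":1,"dx":0,"dy":0.1,"dz":-3.7,"rx":0,"ry":0,"rz":0},{"hand":1,"dx":0,"dy":0.1,"dz":-3.6,"rx":0,"ry":0,"rz":0},{"hand":1,"dx":3.5,"dy":0,"dz":0,"rx":0,"ry":0,"rz":0},{"hand":1,"dx":3,"dy":0,"dz":0,"rx":0,"ry":0,"rz":0},{"hand":1,"dx":0,"dy":0,"dz":0,"rx":0,"ry":0,"rz":0},{"hand":1,"dx":0,"dy":0,"dz":0,"rx":0,"ry":0,"rz":0}]'
python3 - <<'E'
from h import *
plan([583.6,24.9,56],96.9)
print(get_state()['force'])
E
```

```text
clock: 6.35
tcp_pos: [573.6, 100.1, 130.4]
ee_rot: [[-0.006, -0.993, -0.12], [0.0, -0.12, 0.993], [-1.0, 0.006, 0.001]]
force: [0.8, 0.3, -0.3]
opening: 59.9
clock: 6.85
tcp_pos: [579.3, 29.5, 65.0]
ee_rot: [[-0.009, -0.993, -0.12], [0.001, -0.12, 0.993], [-1.0, 0.008, 0.002]]
force: [0.9, -0.4, -0.5]
opening: 59.4
rx -0.0005 rad  dx 0.90 dy -0.37 dz -0.51 cm  tilt ry 0.0023 rz -0.0084  j6 now -105 after~-105 t=6.8
[ 0.91065003 -0.42592548 -0.52986267]
```

```bash
python3 -m pendant '[{"hand":1,"dx":0.6,"dy":-0.37,"dz":-0.51,"rx":0,"ry":0.002,"rz":-0.008},{"hand":1,"dx":0,"dy":0,"dz":0,"rx":0,"ry":0,"rz":0},{"hand":1,"dx":0,"dy":0,"dz":0,"rx":0,"ry":0,"rz":0},{"hand":1,"dx":0,"dy":0,"dz":0,"rx":0,"ry":0,"rz":0}]'
python3 - <<'E'
from h import *
plan([583.6,24.9,56],96.9)
E
```

```text
clock: 7.18
tcp_pos: [587.9, 24.6, 64.2]
ee_rot: [[0.01, -0.993, -0.12], [-0.001, -0.12, 0.993], [-1.0, -0.01, -0.003]]
force: [0.4, 0.2, -0.8]
opening: 59.3
rx 0.0002 rad  dx 0.82 dy 0.42 dz 0.08 cm  tilt ry -0.0026 rz 0.0101  j6 now -106 after~-106 t=7.2
```

```bash
for i in 1 2; do python3 -m pendant '[{"hand":1,"dx":0,"dy":0,"dz":0,"rx":0,"ry":0,"rz":0},{"hand":1,"dx":0,"dy":0,"dz":0,"rx":0,"ry":0,"rz":0},{"hand":1,"dx":0,"dy":0,"dz":0,"rx":0,"ry":0,"rz":0}]' | head -3; done
python3 - <<'E'
from h import *
plan([583.6,24.9,56],96.9)
E
```

```text
clock: 7.43
tcp_pos: [587.2, 24.6, 63.4]
ee_rot: [[0.009, -0.993, -0.12], [-0.001, -0.12, 0.993], [-1.0, -0.009, -0.002]]
clock: 7.68
tcp_pos: [587.0, 24.5, 62.9]
ee_rot: [[0.008, -0.993, -0.12], [-0.001, -0.12, 0.993], [-1.0, -0.008, -0.002]]
rx -0.0002 rad  dx 0.69 dy 0.33 dz 0.08 cm  tilt ry -0.0020 rz 0.0080  j6 now -106 after~-106 t=7.7
```

```bash
python3 -m pendant '[{"hand":1,"dx":0.6,"dy":0.33,"dz":0.08,"rx":0,"ry":-0.002,"rz":0.008},{"hand":1,"dx":0,"dy":0,"dz":0,"rx":0,"ry":0,"rz":0},{"hand":1,"dx":0,"dy":0,"dz":0,"rx":0,"ry":0,"rz":0},{"hand":1,"dx":0,"dy":0,"dz":0,"rx":0,"ry":0,"rz":0},{"hand":1,"dx":0,"dy":0,"dz":0,"rx":0,"ry":0,"rz":0},{"hand":1,"dx":0,"dy":0,"dz":0,"rx":0,"ry":0,"rz":0},{"hand":1,"dx":0,"dy":0,"dz":0,"rx":0,"ry":0,"rz":0},{"hand":1,"dx":0,"dy":0,"dz":0,"rx":0,"ry":0,"rz":0}]'
python3 - <<'E'
from h import *
plan([583.6,24.9,54],96.9)
E
```

```text
clock: 8.35
tcp_pos: [583.8, 24.9, 57.0]
ee_rot: [[0.0, -0.993, -0.12], [-0.0, -0.12, 0.993], [-1.0, -0.0, -0.0]]
force: [0.4, -0.6, -1.6]
opening: 59.6
rx -0.0002 rad  dx 0.30 dy 0.01 dz 0.01 cm  tilt ry -0.0001 rz 0.0002  j6 now -106 after~-106 t=8.3
```

```bash
python3 -m pendant '[{"hand":1,"dx":0.4,"dy":0,"dz":0,"rx":0,"ry":0,"rz":0},{"hand":1,"dx":0.3,"dy":0,"dz":0,"rx":0,"ry":0,"rz":0},{"hand":1,"dx":0.2,"dy":0,"dz":0,"rx":0,"ry":0,"rz":0},{"hand":1,"dx":0,"dy":0,"dz":0,"rx":0,"ry":0,"rz":0},{"hand":1,"dx":0,"dy":0,"dz":0,"rx":0,"ry":0,"rz":0},{"hand":1,"dx":0,"dy":0,"dz":0,"rx":0,"ry":0,"rz":0}]'; python3 -m pendant '[{"hand":1,"dx":0.2,"dy":0,"dz":0,"rx":0,"ry":0,"rz":0},{"hand":1,"dx":0.2,"dy":0,"dz":0,"rx":0,"ry":0,"rz":0},{"hand":1,"dx":0,"dy":0,"dz":0,"rx":0,"ry":0,"rz":0},{"hand":1,"dx":0,"dy":0,"dz":0,"rx":0,"ry":0,"rz":0},{"hand":1,"dx":0,"dy":0,"dz":0,"rx":0,"ry":0,"rz":0}]'
```

```text
clock: 8.85
tcp_pos: [583.7, 24.9, 47.9]
ee_rot: [[-0.0, -0.993, -0.12], [0.0, -0.12, 0.993], [-1.0, 0.0, 0.0]]
force: [0.1, 0.3, -1.0]
opening: 59.6
clock: 9.27
tcp_pos: [583.9, 24.8, 44.1]
ee_rot: [[0.001, -0.993, -0.12], [-0.0, -0.12, 0.993], [-1.0, -0.001, -0.0]]
force: [-0.0, 0.1, 1.9]
opening: 59.7
```

```bash
python3 -m pendant '[{"hand":-1,"dx":0,"dy":0,"dz":0,"rx":0,"ry":0,"rz":0},{"hand":-1,"dx":0,"dy":0,"dz":0,"rx":0,"ry":0,"rz":0},{"hand":-1,"dx":0,"dy":0,"dz":0,"rx":0,"ry":0,"rz":0},{"hand":-1,"dx":-1,"dy":0,"dz":0,"rx":0,"ry":0,"rz":0},{"hand":-1,"dx":-2.5,"dy":0,"dz":0,"rx":0,"ry":0,"rz":0},{"hand":-1,"dx":-4,"dy":0,"dz":0,"rx":0,"ry":0,"rz":0},{"hand":-1,"dx":-4,"dy":0,"dz":0,"rx":0,"ry":0,"rz":0},{"hand":-1,"dx":0,"dy":0,"dz":0,"rx":0,"ry":0,"rz":0}]' | grep -v rot
python3 - <<'E'
from h import *
c=snap('top','top1');trays(c)
plan([707.7,284,162],114.4)
E
```

```text
clock: 9.93
tcp_pos: [589.0, 24.2, 169.1]
force: [1.2, -0.6, 0.9]
opening: 94.0
px 26,277 xy [438.2 709.9] yaw 0.1 size [ 44. 989.] key [8. 8.] area 2481
px 373,105 xy [873.7 -97.9] yaw -11.1 size [ 63. 114.] key [ 35. -13.] area 901
px 622,287 xy [ 450.3 -711.1] yaw -0.2 size [ 41. 960.] key [19. -5.] area 2162
px 592,121 xy [ 867.9 -656.3] yaw 154.5 size [ 69. 118.] key [-14.  23.] area 630
px 100,156 xy [732.6 550.4] yaw -174.3 size [157. 188.] key [-61.  -0.] area 1426
px 215,140 xy [775.5 276. ] yaw 17.0 size [49. 61.] key [ 4. 14.] area 471
px 413,181 xy [ 689.6 -193.1] yaw 162.9 size [87. 91.] key [-2.  9.] area 1371
px 220,195 xy [643.9 255.6] yaw 24.4 size [64. 90.] key [22. 18.] area 1004
px 487,268 xy [ 490.5 -366.5] yaw -166.2 size [ 69. 187.] key [ -5. -10.] area 2229
px 232,251 xy [514.2 220.9] yaw -161.5 size [65. 88.] key [-9.  4.] area 1066
px 395,280 xy [ 457.8 -150.4] yaw 176.3 size [77. 81.] key [-16.  -4.] area 1081
px 604,348 xy [ 306.1 -659.7] yaw 179.5 size [ 84. 238.] key [-7. 25.] area 1556
px 200,330 xy [334.4 285.3] yaw 27.8 size [67. 87.] key [13. 23.] area 1112
px 604,443 xy [  79.9 -661.9] yaw 177.6 size [ 84. 175.] key [-68.  23.] area 1151
rx -0.3056 rad  dx 0.33 dy -21.69 dz 18.66 cm  tilt ry -0.0030 rz 0.0109  j6 now -106 after~-123 t=10.0
```

```bash
python3 -m pendant '[{"hand":-1,"dx":0,"dy":0,"dz":0,"rx":-0.102,"ry":0,"rz":0},{"hand":-1,"dx":0,"dy":0,"dz":0,"rx":-0.102,"ry":0,"rz":0},{"hand":-1,"dx":0,"dy":0,"dz":0,"rx":-0.102,"ry":0,"rz":0},{"hand":-1,"dx":0,"dy":-3.1,"dz":2.6,"rx":0,"ry":0,"rz":0},{"hand":-1,"dx":0,"dy":-3.1,"dz":2.6,"rx":0,"ry":0,"rz":0},{"hand":-1,"dx":0,"dy":-3.1,"dz":2.6,"rx":0,"ry":0,"rz":0},{"hand":-1,"dx":0,"dy":-3.1,"dz":2.6,"rx":0,"ry":0,"rz":0},{"hand":-1,"dx":0,"dy":-3.1,"dz":2.6,"rx":0,"ry":0,"rz":0},{"hand":-1,"dx":0,"dy":-3.1,"dz":2.6,"rx":0,"ry":0,"rz":0},{"hand":-1,"dx":0.3,"dy":-3.1,"dz":2.6,"rx":0,"ry":0,"rz":0}]' >/dev/null; python3 -m pendant '[{"hand":-1,"dx":0,"dy":0,"dz":0,"rx":0,"ry":0,"rz":0},{"hand":-1,"dx":0,"dy":0,"dz":0,"rx":0,"ry":0,"rz":0},{"hand":-1,"dx":0,"dy":0,"dz":0,"rx":0,"ry":0,"rz":0},{"hand":-1,"dx":0,"dy":0,"dz":0,"rx":0,"ry":0,"rz":0},{"hand":-1,"dx":0,"dy":0,"dz":0,"rx":0,"ry":0,"rz":0},{"hand":-1,"dx":0,"dy":0,"dz":0,"rx":0,"ry":0,"rz":0}]' | grep -v rot
python3 - <<'E'
from h import *
plan([707.7,284,162],114.4)
c=snap('wrist','w5')
p=proj(c,[644,255,16]).astype(int);print(p)
tray(c,(p[0]-60,p[1]-65,p[0]+60,p[1]+65))
E
```

```text
clock: 11.32
tcp_pos: [706.0, 279.1, 156.6]
force: [-0.2, -0.8, 0.0]
opening: 94.3
rx -0.0012 rad  dx -0.54 dy -0.36 dz 0.38 cm  tilt ry -0.0002 rz 0.0005  j6 now -101 after~-101 t=11.3
[328 157]
nsq 9 gridC [631.2 248.4] key [666.7 266. ] keypx [329. 186.] area 265 K-C 39.6 yaw key 26.4 grid 25.2 centre [644.1 255.3]
```

```bash
python3 - <<'E'
from h import *
plan([644.4,254.6,4],115.6)
E
```

```text
rx -0.0219 rad  dx 15.25 dy 6.62 dz 0.44 cm  tilt ry -0.0001 rz 0.0005  j6 now -101 after~-103 t=11.4
```

```bash
python3 -m pendant '[{"hand":-1,"dx":1,"dy":3.3,"dz":0.2,"rx":-0.022,"ry":0,"rz":0},{"hand":-1,"dx":1,"dy":3.32,"dz":0.24,"rx":0,"ry":0,"rz":0},{"hand":-1,"dx":3.5,"dy":0,"dz":0,"rx":0,"ry":0,"rz":0},{"hand":-1,"dx":3.5,"dy":0,"dz":0,"rx":0,"ry":0,"rz":0},{"hand":-1,"dx":3,"dy":0,"dz":0,"rx":0,"ry":0,"rz":0},{"hand":-1,"dx":2,"dy":0,"dz":0,"rx":0,"ry":0,"rz":0},{"hand":-1,"dx":0.9,"dy":0,"dz":0,"rx":0,"ry":0,"rz":0},{"hand":-1,"dx":0.35,"dy":0,"dz":0,"rx":0,"ry":0,"rz":0}]' >/dev/null; python3 -m pendant '[{"hand":-1,"dx":0,"dy":0,"dz":0,"rx":0,"ry":0,"rz":0},{"hand":-1,"dx":0,"dy":0,"dz":0,"rx":0,"ry":0,"rz":0},{"hand":-1,"dx":0,"dy":0,"dz":0,"rx":0,"ry":0,"rz":0},{"hand":-1,"dx":0,"dy":0,"dz":0,"rx":0,"ry":0,"rz":0},{"hand":-1,"dx":0,"dy":0,"dz":0,"rx":0,"ry":0,"rz":0}]'; python3 -m pendant '[{"hand":1,"dx":0,"dy":0,"dz":0,"rx":0,"ry":0,"rz":0},{"hand":1,"dx":0,"dy":0,"dz":0,"rx":0,"ry":0,"rz":0},{"hand":1,"dx":0,"dy":0,"dz":0,"rx":0,"ry":0,"rz":0},{"hand":1,"dx":0,"dy":0,"dz":0,"rx":0,"ry":0,"rz":0},{"hand":1,"dx":0,"dy":0,"dz":0,"rx":0,"ry":0,"rz":0},{"hand":1,"dx":0,"dy":0,"dz":0,"rx":0,"ry":0,"rz":0},{"hand":1,"dx":0,"dy":0,"dz":0,"rx":0,"ry":0,"rz":0}]' 25 && python3 -m pendant '[{"hand":1,"dx":-1,"dy":0,"dz":0,"rx":0,"ry":0,"rz":0},{"hand":1,"dx":-3,"dy":0,"dz":0,"rx":0,"ry":0,"rz":0},{"hand":1,"dx":-4,"dy":0,"dz":0,"rx":0,"ry":0,"rz":0},{"hand":1,"dx":-4,"dy":0,"dz":0,"rx":0,"ry":0,"rz":0},{"hand":1,"dx":-1,"dy":0,"dz":0,"rx":0,"ry":0,"rz":0},{"hand":1,"dx":0,"dy":0,"dz":0,"rx":0,"ry":0,"rz":0},{"hand":1,"dx":0,"dy":0,"dz":0,"rx":0,"ry":0,"rz":0},{"hand":1,"dx":0,"dy":0,"dz":0,"rx":0,"ry":0,"rz":0}]'
python3 - <<'E'
from h import *
plan([583.9,24.9,135],96.9)
c=snap('wrist','w6');held('w6')
print(c['img'][200:220,320].max(1).tolist())
E
```

```text
clock: 12.45
tcp_pos: [645.0, 256.5, 4.7]
ee_rot: [[0.002, -0.901, -0.433], [0.0, -0.433, 0.901], [-1.0, -0.002, -0.0]]
force: [0.0, 0.1, -0.2]
opening: 93.6
clock: 13.03
tcp_pos: [644.2, 256.2, 3.3]
ee_rot: [[-0.0, -0.901, -0.433], [-0.0, -0.433, 0.901], [-1.0, 0.0, -0.0]]
force: [-0.4, -1.4, 0.3]
opening: 59.5
clock: 13.7
tcp_pos: [642.4, 255.9, 130.4]
ee_rot: [[-0.005, -0.901, -0.433], [-0.001, -0.433, 0.901], [-1.0, 0.005, 0.001]]
force: [-0.3, -0.8, -0.8]
opening: 59.6
rx 0.3277 rad  dx -0.46 dy 8.58 dz -22.23 cm  tilt ry 0.0011 rz -0.0047  j6 now -103 after~-85 t=13.7
11 grid centre: key dir -10.64  z 0.06 [[-31.6, -17.8], [-31.4, 0.2], [-28.8, 15.5], [-14.3, -17.7], [-14.2, 0.3], [-14.2, 18.4], [3.8, -32.6], [5.5, 33.3], [2.7, -17.8], [2.8, 0.4], [2.8, 18.5]]
[186, 188, 188, 188, 187, 184, 182, 179, 173, 81, 80, 81, 81, 81, 84, 86, 85, 86, 85, 84]
```

```bash
python3 -m pendant '[{"hand":1,"dx":0,"dy":0,"dz":0,"rx":0.109,"ry":0,"rz":0},{"hand":1,"dx":0,"dy":0,"dz":0,"rx":0.109,"ry":0,"rz":0},{"hand":1,"dx":0,"dy":0,"dz":0,"rx":0.109,"ry":0,"rz":0},{"hand":1,"dx":0,"dy":1.43,"dz":-3.7,"rx":0,"ry":0,"rz":0},{"hand":1,"dx":0,"dy":1.43,"dz":-3.7,"rx":0,"ry":0,"rz":0},{"hand":1,"dx":0,"dy":1.43,"dz":-3.7,"rx":0,"ry":0,"rz":0},{"hand":1,"dx":0,"dy":1.43,"dz":-3.7,"rx":0,"ry":0,"rz":0},{"hand":1,"dx":0,"dy":1.43,"dz":-3.7,"rx":0,"ry":0,"rz":0},{"hand":1,"dx":0,"dy":1.43,"dz":-3.7,"rx":0,"ry":0,"rz":0},{"hand":1,"dx":3,"dy":0,"dz":0,"rx":0,"ry":0,"rz":0}]' >/dev/null; python3 -m pendant '[{"hand":1,"dx":2.5,"dy":0,"dz":0,"rx":0,"ry":0,"rz":0},{"hand":1,"dx":0,"dy":0,"dz":0,"rx":0,"ry":0,"rz":0},{"hand":1,"dx":0,"dy":0,"dz":0,"rx":0,"ry":0,"rz":0},{"hand":1,"dx":0,"dy":0,"dz":0,"rx":0,"ry":0,"rz":0},{"hand":1,"dx":0,"dy":0,"dz":0,"rx":0,"ry":0,"rz":0},{"hand":1,"dx":0,"dy":0,"dz":0,"rx":0,"ry":0,"rz":0},{"hand":1,"dx":0,"dy":0,"dz":0,"rx":0,"ry":0,"rz":0},{"hand":1,"dx":0,"dy":0,"dz":0,"rx":0,"ry":0,"rz":0}]'
python3 - <<'E'
from h import *
plan([584.4,24.9,72],96.9)
E
```

```text
clock: 15.25
tcp_pos: [586.4, 25.7, 79.2]
ee_rot: [[0.001, -0.993, -0.121], [-0.0, -0.121, 0.993], [-1.0, -0.001, -0.0]]
force: [0.3, -0.2, -1.3]
opening: 59.4
rx 0.0013 rad  dx 0.72 dy 0.21 dz -0.06 cm  tilt ry -0.0004 rz 0.0014  j6 now -106 after~-105 t=15.2
```

```bash
python3 -m pendant '[{"hand":1,"dx":0.7,"dy":0.21,"dz":-0.06,"rx":0.001,"ry":0,"rz":0.001},{"hand":1,"dx":0,"dy":0,"dz":0,"rx":0,"ry":0,"rz":0},{"hand":1,"dx":0,"dy":0,"dz":0,"rx":0,"ry":0,"rz":0},{"hand":1,"dx":0,"dy":0,"dz":0,"rx":0,"ry":0,"rz":0},{"hand":1,"dx":0,"dy":0,"dz":0,"rx":0,"ry":0,"rz":0},{"hand":1,"dx":0,"dy":0,"dz":0,"rx":0,"ry":0,"rz":0}]';  python3 -m pendant '[{"hand":1,"dx":0.4,"dy":0,"dz":0,"rx":0,"ry":0,"rz":0},{"hand":1,"dx":0.2,"dy":0,"dz":0,"rx":0,"ry":0,"rz":0},{"hand":1,"dx":0.2,"dy":0,"dz":0,"rx":0,"ry":0,"rz":0},{"hand":1,"dx":0,"dy":0,"dz":0,"rx":0,"ry":0,"rz":0},{"hand":1,"dx":0,"dy":0,"dz":0,"rx":0,"ry":0,"rz":0},{"hand":1,"dx":0,"dy":0,"dz":0,"rx":0,"ry":0,"rz":0}]'
```

```text
clock: 15.75
tcp_pos: [584.0, 24.6, 71.5]
ee_rot: [[-0.001, -0.993, -0.12], [-0.0, -0.12, 0.993], [-1.0, 0.001, -0.0]]
force: [0.3, 0.0, -1.9]
opening: 59.7
clock: 16.25
tcp_pos: [583.9, 24.7, 63.4]
ee_rot: [[-0.001, -0.993, -0.12], [-0.0, -0.12, 0.993], [-1.0, 0.001, -0.0]]
force: [-0.0, 1.0, -1.4]
opening: 59.8
```

```bash
python3 -m pendant '[{"hand":1,"dx":0.2,"dy":-0.03,"dz":0,"rx":0,"ry":0,"rz":0},{"hand":1,"dx":0.2,"dy":0,"dz":0,"rx":0,"ry":0,"rz":0},{"hand":1,"dx":0.05,"dy":0,"dz":0,"rx":0,"ry":0,"rz":0},{"hand":1,"dx":0,"dy":0,"dz":0,"rx":0,"ry":0,"rz":0},{"hand":1,"dx":0,"dy":0,"dz":0,"rx":0,"ry":0,"rz":0},{"hand":1,"dx":0,"dy":0,"dz":0,"rx":0,"ry":0,"rz":0}]'
```

```text
clock: 16.75
tcp_pos: [584.5, 24.7, 59.3]
ee_rot: [[-0.0, -0.993, -0.12], [-0.0, -0.12, 0.993], [-1.0, 0.0, -0.0]]
force: [0.2, -0.4, 2.8]
opening: 60.0
```

```bash
python3 -m pendant '[{"hand":-1,"dx":0,"dy":0,"dz":0,"rx":0,"ry":0,"rz":0},{"hand":-1,"dx":0,"dy":0,"dz":0,"rx":0,"ry":0,"rz":0},{"hand":-1,"dx":0,"dy":0,"dz":0,"rx":0,"ry":0,"rz":0},{"hand":-1,"dx":-1,"dy":0,"dz":0,"rx":0,"ry":0,"rz":0},{"hand":-1,"dx":-3,"dy":0,"dz":0,"rx":0,"ry":0,"rz":0},{"hand":-1,"dx":-3,"dy":0,"dz":0,"rx":0,"ry":0,"rz":0},{"hand":-1,"dx":-3,"dy":0,"dz":0,"rx":0,"ry":0,"rz":0},{"hand":-1,"dx":0,"dy":0,"dz":0,"rx":0.123,"ry":0,"rz":0},{"hand":-1,"dx":0,"dy":0,"dz":0,"rx":0.123,"ry":0,"rz":0},{"hand":-1,"dx":0,"dy":0,"dz":0,"rx":0.123,"ry":0,"rz":0}]' >/dev/null; for i in 1 2; do python3 -m pendant '[{"hand":-1,"dx":0,"dy":0,"dz":0,"rx":0.123,"ry":0,"rz":0},{"hand":-1,"dx":0,"dy":0,"dz":0,"rx":0.123,"ry":0,"rz":0},{"hand":-1,"dx":0,"dy":0,"dz":0,"rx":0.123,"ry":0,"rz":0},{"hand":-1,"dx":0,"dy":0,"dz":0,"rx":0.123,"ry":0,"rz":0},{"hand":-1,"dx":0,"dy":0,"dz":0,"rx":0.123,"ry":0,"rz":0},{"hand":-1,"dx":0,"dy":0,"dz":0,"rx":0.123,"ry":0,"rz":0},{"hand":-1,"dx":0,"dy":0,"dz":0,"rx":0.123,"ry":0,"rz":0},{"hand":-1,"dx":0,"dy":0,"dz":0,"rx":0.123,"ry":0,"rz":0},{"hand":-1,"dx":0,"dy":0,"dz":0,"rx":0.123,"ry":0,"rz":0},{"hand":-1,"dx":0,"dy":0,"dz":0,"rx":0.123,"ry":0,"rz":0}]'; done
python3 - <<'E'
from h import *
c=snap('top','top2');trays(c,amin=800,amax=1200)
plan([447.6,197.4,162],-72.1)
E
```

```text
clock: 18.42
tcp_pos: [584.3, 24.7, 159.6]
ee_rot: [[-0.001, -0.086, 0.996], [-0.0, 0.996, 0.086], [-1.0, -0.0, -0.001]]
force: [0.5, -0.2, 0.3]
opening: 94.0
clock: 19.25
tcp_pos: [584.3, 24.7, 159.6]
ee_rot: [[-0.001, 0.91, 0.414], [-0.0, 0.414, -0.91], [-1.0, -0.001, -0.0]]
force: [-0.4, -0.5, -0.5]
opening: 93.9
px 374,105 xy [873.5 -98.2] yaw -11.1 size [ 63. 114.] key [ 33. -13.] area 891
px 232,251 xy [514.5 220.5] yaw -161.5 size [65. 87.] key [-11.   3.] area 1065
px 395,280 xy [ 457.8 -150.5] yaw 176.2 size [77. 81.] key [-17.  -5.] area 1082
px 200,330 xy [334.9 285.3] yaw 26.0 size [66. 87.] key [15. 21.] area 1112
px 605,450 xy [  64.8 -666.5] yaw 169.3 size [ 81. 154.] key [-53.  28.] area 1085
rx 0.1106 rad  dx -0.24 dy -7.70 dz -20.64 cm  tilt ry 0.0001 rz 0.0005  j6 now 57 after~63 t=19.3
```

```bash
python3 -m pendant '[{"hand":-1,"dx":0,"dy":0,"dz":0,"rx":0.11,"ry":0,"rz":0},{"hand":-1,"dx":0,"dy":-1.28,"dz":-3.44,"rx":0,"ry":0,"rz":0},{"hand":-1,"dx":0,"dy":-1.28,"dz":-3.44,"rx":0,"ry":0,"rz":0},{"hand":-1,"dx":0,"dy":-1.28,"dz":-3.44,"rx":0,"ry":0,"rz":0},{"hand":-1,"dx":0,"dy":-1.28,"dz":-3.44,"rx":0,"ry":0,"rz":0},{"hand":-1,"dx":0,"dy":-1.28,"dz":-3.44,"rx":0,"ry":0,"rz":0},{"hand":-1,"dx":0,"dy":-1.28,"dz":-3.44,"rx":0,"ry":0,"rz":0}]' >/dev/null; python3 -m pendant '[{"hand":-1,"dx":0,"dy":0,"dz":0,"rx":0,"ry":0,"rz":0},{"hand":-1,"dx":0,"dy":0,"dz":0,"rx":0,"ry":0,"rz":0},{"hand":-1,"dx":0,"dy":0,"dz":0,"rx":0,"ry":0,"rz":0},{"hand":-1,"dx":0,"dy":0,"dz":0,"rx":0,"ry":0,"rz":0},{"hand":-1,"dx":0,"dy":0,"dz":0,"rx":0,"ry":0,"rz":0},{"hand":-1,"dx":0,"dy":0,"dz":0,"rx":0,"ry":0,"rz":0}]' | grep -v rot
python3 - <<'E'
from h import *
c=snap('wrist','w7')
p=proj(c,[514,219,16]).astype(int);print(p)
tray(c,(p[0]-60,p[1]-65,p[0]+60,p[1]+65))
plan([514.2,219,4],-72)
E
```

```text
clock: 20.38
tcp_pos: [446.6, 195.3, 159.0]
force: [-0.5, -0.3, 0.8]
opening: 94.0
[323 150]
nsq 9 gridC [527.8 223.7] key [490.8 212.9] keypx [322. 178.] area 244 K-C 38.6 yaw key -163.8 grid -161.9 centre [514.6 220.7]
rx 0.0074 rad  dx 15.50 dy 7.17 dz -0.16 cm  tilt ry -0.0002 rz 0.0012  j6 now 82 after~82 t=20.4
```

```bash
python3 -m pendant '[{"hand":-1,"dx":1,"dy":3.6,"dz":-0.15,"rx":0.008,"ry":0,"rz":0},{"hand":-1,"dx":1,"dy":3.66,"dz":-0.16,"rx":0,"ry":0,"rz":0},{"hand":-1,"dx":3.5,"dy":0,"dz":0,"rx":0,"ry":0,"rz":0},{"hand":-1,"dx":3.5,"dy":0,"dz":0,"rx":0,"ry":0,"rz":0},{"hand":-1,"dx":3,"dy":0,"dz":0,"rx":0,"ry":0,"rz":0},{"hand":-1,"dx":2,"dy":0,"dz":0,"rx":0,"ry":0,"rz":0},{"hand":-1,"dx":1.1,"dy":0,"dz":0,"rx":0,"ry":0,"rz":0},{"hand":-1,"dx":0.4,"dy":0,"dz":0,"rx":0,"ry":0,"rz":0}]' >/dev/null; python3 -m pendant '[{"hand":-1,"dx":0,"dy":0,"dz":0,"rx":0,"ry":0,"rz":0},{"hand":-1,"dx":0,"dy":0,"dz":0,"rx":0,"ry":0,"rz":0},{"hand":-1,"dx":0,"dy":0,"dz":0,"rx":0,"ry":0,"rz":0},{"hand":-1,"dx":0,"dy":0,"dz":0,"rx":0,"ry":0,"rz":0},{"hand":-1,"dx":0,"dy":0,"dz":0,"rx":0,"ry":0,"rz":0},{"hand":-1,"dx":0,"dy":0,"dz":0,"rx":0,"ry":0,"rz":0}]'; python3 -m pendant '[{"hand":1,"dx":0,"dy":0,"dz":0,"rx":0,"ry":0,"rz":0},{"hand":1,"dx":0,"dy":0,"dz":0,"rx":0,"ry":0,"rz":0},{"hand":1,"dx":0,"dy":0,"dz":0,"rx":0,"ry":0,"rz":0},{"hand":1,"dx":0,"dy":0,"dz":0,"rx":0,"ry":0,"rz":0},{"hand":1,"dx":0,"dy":0,"dz":0,"rx":0,"ry":0,"rz":0},{"hand":1,"dx":0,"dy":0,"dz":0,"rx":0,"ry":0,"rz":0},{"hand":1,"dx":0,"dy":0,"dz":0,"rx":0,"ry":0,"rz":0}]' 25 && python3 -m pendant '[{"hand":1,"dx":-1,"dy":0,"dz":0,"rx":0,"ry":0,"rz":0},{"hand":1,"dx":-3,"dy":0,"dz":0,"rx":0,"ry":0,"rz":0},{"hand":1,"dx":-4,"dy":0,"dz":0,"rx":0,"ry":0,"rz":0},{"hand":1,"dx":-4,"dy":0,"dz":0,"rx":0,"ry":0,"rz":0},{"hand":1,"dx":-2,"dy":0,"dz":0,"rx":0,"ry":0,"rz":0},{"hand":1,"dx":0,"dy":0,"dz":0,"rx":0,"ry":0,"rz":0},{"hand":1,"dx":0,"dy":0,"dz":0,"rx":0,"ry":0,"rz":0},{"hand":1,"dx":0,"dy":0,"dz":0,"rx":0,"ry":0,"rz":0},{"hand":1,"dx":0,"dy":0,"dz":0,"rx":0,"ry":0,"rz":0}]'
python3 - <<'E'
from h import *
plan([583.9,24.9,145],96.9)
c=snap('wrist','w8');held('w8')
E
```

```text
clock: 21.6
tcp_pos: [514.3, 221.9, 4.7]
ee_rot: [[0.0, 0.951, 0.31], [0.0, 0.31, -0.951], [-1.0, 0.0, -0.0]]
force: [0.4, -0.5, -0.6]
opening: 94.0
clock: 22.18
tcp_pos: [513.7, 221.6, 3.9]
ee_rot: [[-0.001, 0.951, 0.31], [-0.0, 0.31, -0.951], [-1.0, -0.001, 0.0]]
force: [1.0, -0.4, -0.7]
opening: 59.7
clock: 22.93
tcp_pos: [512.1, 221.4, 141.3]
ee_rot: [[-0.006, 0.951, 0.31], [-0.001, 0.31, -0.951], [-1.0, -0.006, -0.001]]
force: [0.2, 0.6, -1.5]
opening: 60.2
rx -2.9473 rad  dx -0.37 dy -4.77 dz -20.37 cm  tilt ry -0.0007 rz 0.0058  j6 now 84 after~-85 t=22.9
10 grid centre: key dir -8.28  z 1.59 [[-30.1, 0.1], [-30.8, 17.8], [-13.3, -18.2], [-13.5, -0.2], [-13.4, 17.7], [4.0, -32.9], [3.8, 32.4], [3.6, -18.2], [3.4, -0.2], [3.4, 17.8]]
```

```bash
for i in 1 2; do python3 -m pendant '[{"hand":1,"dx":0,"dy":0,"dz":0,"rx":-0.1228,"ry":0,"rz":0},{"hand":1,"dx":0,"dy":0,"dz":0,"rx":-0.1228,"ry":0,"rz":0},{"hand":1,"dx":0,"dy":0,"dz":0,"rx":-0.1228,"ry":0,"rz":0},{"hand":1,"dx":0,"dy":0,"dz":0,"rx":-0.1228,"ry":0,"rz":0},{"hand":1,"dx":0,"dy":0,"dz":0,"rx":-0.1228,"ry":0,"rz":0},{"hand":1,"dx":0,"dy":0,"dz":0,"rx":-0.1228,"ry":0,"rz":0},{"hand":1,"dx":0,"dy":0,"dz":0,"rx":-0.1228,"ry":0,"rz":0},{"hand":1,"dx":0,"dy":0,"dz":0,"rx":-0.1228,"ry":0,"rz":0},{"hand":1,"dx":0,"dy":0,"dz":0,"rx":-0.1228,"ry":0,"rz":0},{"hand":1,"dx":0,"dy":0,"dz":0,"rx":-0.1228,"ry":0,"rz":0}]' >/dev/null; done; python3 -m pendant '[{"hand":1,"dx":0,"dy":0,"dz":0,"rx":-0.1228,"ry":0,"rz":0},{"hand":1,"dx":0,"dy":0,"dz":0,"rx":-0.1228,"ry":0,"rz":0},{"hand":1,"dx":0,"dy":0,"dz":0,"rx":-0.1228,"ry":0,"rz":0},{"hand":1,"dx":0,"dy":0,"dz":0,"rx":-0.1228,"ry":0,"rz":0},{"hand":1,"dx":0,"dy":-0.8,"dz":-3.4,"rx":0,"ry":0,"rz":0},{"hand":1,"dx":0,"dy":-0.8,"dz":-3.4,"rx":0,"ry":0,"rz":0},{"hand":1,"dx":0,"dy":-0.8,"dz":-3.4,"rx":0,"ry":0,"rz":0},{"hand":1,"dx":0,"dy":-0.8,"dz":-3.4,"rx":0,"ry":0,"rz":0},{"hand":1,"dx":0,"dy":-0.8,"dz":-3.4,"rx":0,"ry":0,"rz":0},{"hand":1,"dx":0,"dy":-0.8,"dz":-3.4,"rx":0,"ry":0,"rz":0}]' >/dev/null;  python3 -m pendant '[{"hand":1,"dx":2.5,"dy":0,"dz":0,"rx":0,"ry":0,"rz":0},{"hand":1,"dx":2.3,"dy":0,"dz":0,"rx":0,"ry":0,"rz":0},{"hand":1,"dx":0,"dy":0,"dz":0,"rx":0,"ry":0,"rz":0},{"hand":1,"dx":0,"dy":0,"dz":0,"rx":0,"ry":0,"rz":0},{"hand":1,"dx":0,"dy":0,"dz":0,"rx":0,"ry":0,"rz":0},{"hand":1,"dx":0,"dy":0,"dz":0,"rx":0,"ry":0,"rz":0},{"hand":1,"dx":0,"dy":0,"dz":0,"rx":0,"ry":0,"rz":0},{"hand":1,"dx":0,"dy":0,"dz":0,"rx":0,"ry":0,"rz":0}]'
python3 - <<'E'
from h import *
plan([583.8,24.8,88],96.9)
E
```

```text
clock: 26.15
tcp_pos: [586.7, 25.2, 97.2]
ee_rot: [[0.001, -0.993, -0.121], [-0.0, -0.121, 0.993], [-1.0, -0.001, -0.001]]
force: [0.2, -0.7, -1.0]
opening: 60.0
rx 0.0005 rad  dx 0.92 dy 0.29 dz -0.01 cm  tilt ry -0.0006 rz 0.0010  j6 now -106 after~-105 t=26.1
```

```bash
python3 -m pendant '[{"hand":1,"dx":0.9,"dy":0.28,"dz":0,"rx":0,"ry":0,"rz":0.001},{"hand":1,"dx":0,"dy":0,"dz":0,"rx":0,"ry":0,"rz":0},{"hand":1,"dx":0,"dy":0,"dz":0,"rx":0,"ry":0,"rz":0},{"hand":1,"dx":0,"dy":0,"dz":0,"rx":0,"ry":0,"rz":0},{"hand":1,"dx":0,"dy":0,"dz":0,"rx":0,"ry":0,"rz":0},{"hand":1,"dx":0,"dy":0,"dz":0,"rx":0,"ry":0,"rz":0}]';  python3 -m pendant '[{"hand":1,"dx":0.4,"dy":0,"dz":0,"rx":0,"ry":0,"rz":0},{"hand":1,"dx":0.2,"dy":0,"dz":0,"rx":0,"ry":0,"rz":0},{"hand":1,"dx":0.2,"dy":0,"dz":0,"rx":0,"ry":0,"rz":0},{"hand":1,"dx":0,"dy":0,"dz":0,"rx":0,"ry":0,"rz":0},{"hand":1,"dx":0,"dy":0,"dz":0,"rx":0,"ry":0,"rz":0},{"hand":1,"dx":0,"dy":0,"dz":0,"rx":0,"ry":0,"rz":0}]'
```

```text
clock: 26.65
tcp_pos: [583.3, 24.6, 87.1]
ee_rot: [[-0.002, -0.993, -0.12], [-0.0, -0.12, 0.993], [-1.0, 0.002, -0.0]]
force: [0.1, -0.4, -2.2]
opening: 59.8
clock: 27.15
tcp_pos: [583.2, 24.7, 78.9]
ee_rot: [[-0.002, -0.993, -0.12], [-0.0, -0.12, 0.993], [-1.0, 0.002, -0.0]]
force: [-0.4, 0.4, -1.4]
opening: 59.7
```

```bash
python3 -m pendant '[{"hand":1,"dx":0.15,"dy":-0.06,"dz":0,"rx":0,"ry":0,"rz":-0.001},{"hand":1,"dx":0.15,"dy":0,"dz":0,"rx":0,"ry":0,"rz":0},{"hand":1,"dx":0.05,"dy":0,"dz":0,"rx":0,"ry":0,"rz":0},{"hand":1,"dx":0,"dy":0,"dz":0,"rx":0,"ry":0,"rz":0},{"hand":1,"dx":0,"dy":0,"dz":0,"rx":0,"ry":0,"rz":0},{"hand":1,"dx":0,"dy":0,"dz":0,"rx":0,"ry":0,"rz":0}]'
```

```text
clock: 27.65
tcp_pos: [584.1, 24.7, 75.9]
ee_rot: [[-0.0, -0.993, -0.12], [-0.0, -0.12, 0.993], [-1.0, 0.0, -0.0]]
force: [-1.4, 0.3, 3.5]
opening: 59.7
```

```bash
python3 -m pendant '[{"hand":-1,"dx":0,"dy":0,"dz":0,"rx":0,"ry":0,"rz":0},{"hand":-1,"dx":0,"dy":0,"dz":0,"rx":0,"ry":0,"rz":0},{"hand":-1,"dx":0,"dy":0,"dz":0,"rx":0,"ry":0,"rz":0},{"hand":-1,"dx":-1,"dy":0,"dz":0,"rx":0,"ry":0,"rz":0},{"hand":-1,"dx":-3,"dy":0,"dz":0,"rx":0,"ry":0,"rz":0},{"hand":-1,"dx":-3.5,"dy":0,"dz":0,"rx":0,"ry":0,"rz":0},{"hand":-1,"dx":-1,"dy":0,"dz":0,"rx":0,"ry":0,"rz":0},{"hand":-1,"dx":0,"dy":0,"dz":0,"rx":0,"ry":0,"rz":0},{"hand":-1,"dx":0,"dy":0,"dz":0,"rx":0,"ry":0,"rz":0}]' |grep -v rot
python3 - <<'E'
from h import *
c=snap('top','top3');trays(c,amin=800,amax=1200)
plan([398,315,162],115)
E
```

```text
clock: 28.4
tcp_pos: [583.9, 24.8, 160.5]
force: [-0.4, -0.3, -0.7]
opening: 94.2
px 373,105 xy [874.5 -98. ] yaw -11.1 size [ 63. 113.] key [ 32. -11.] area 884
px 395,280 xy [ 457.6 -150.4] yaw 175.8 size [77. 81.] key [-18.  -2.] area 1080
px 199,330 xy [334.6 285.5] yaw 26.5 size [66. 87.] key [12. 21.] area 1111
rx -0.3159 rad  dx -0.29 dy 4.51 dz 34.11 cm  tilt ry 0.0005 rz -0.0029  j6 now -106 after~-124 t=28.4
```

```bash
python3 -m pendant '[{"hand":-1,"dx":0,"dy":0,"dz":0,"rx":-0.105,"ry":0,"rz":0},{"hand":-1,"dx":0,"dy":0,"dz":0,"rx":-0.105,"ry":0,"rz":0},{"hand":-1,"dx":0,"dy":0,"dz":0,"rx":-0.105,"ry":0,"rz":0},{"hand":-1,"dx":0,"dy":0.5,"dz":3.79,"rx":0,"ry":0,"rz":0},{"hand":-1,"dx":0,"dy":0.5,"dz":3.79,"rx":0,"ry":0,"rz":0},{"hand":-1,"dx":0,"dy":0.5,"dz":3.79,"rx":0,"ry":0,"rz":0},{"hand":-1,"dx":0,"dy":0.5,"dz":3.79,"rx":0,"ry":0,"rz":0},{"hand":-1,"dx":0,"dy":0.5,"dz":3.79,"rx":0,"ry":0,"rz":0},{"hand":-1,"dx":0,"dy":0.5,"dz":3.79,"rx":0,"ry":0,"rz":0},{"hand":-1,"dx":0,"dy":0.5,"dz":3.79,"rx":0,"ry":0,"rz":0}]' >/dev/null; python3 -m pendant '[{"hand":-1,"dx":0,"dy":0.5,"dz":3.79,"rx":0,"ry":0,"rz":0},{"hand":-1,"dx":0,"dy":0.5,"dz":3.79,"rx":0,"ry":0,"rz":0},{"hand":-1,"dx":0,"dy":0,"dz":0,"rx":0,"ry":0,"rz":0},{"hand":-1,"dx":0,"dy":0,"dz":0,"rx":0,"ry":0,"rz":0},{"hand":-1,"dx":0,"dy":0,"dz":0,"rx":0,"ry":0,"rz":0},{"hand":-1,"dx":0,"dy":0,"dz":0,"rx":0,"ry":0,"rz":0},{"hand":-1,"dx":0,"dy":0,"dz":0,"rx":0,"ry":0,"rz":0}]' | grep -v rot
python3 - <<'E'
from h import *
c=snap('wrist','w9')
p=proj(c,[334.6,285,16]).astype(int);print(p)
try: tray(c,(p[0]-60,p[1]-65,p[0]+60,p[1]+65))
except Exception as e: print(e)
plan([334.6,285,4],115.5)
E
```

```text
clock: 29.87
tcp_pos: [399.7, 313.9, 160.0]
force: [-0.3, 0.4, 0.0]
opening: 93.9
[325 151]
nsq 9 gridC [322.5 277.9] key [357.3 296.4] keypx [326. 181.] area 275 K-C 39.5 yaw key 28.0 grid 26.6 centre [335.  285.2]
rx -0.0118 rad  dx 15.62 dy 7.13 dz 0.19 cm  tilt ry 0.0002 rz -0.0016  j6 now -89 after~-90 t=29.9
```

View pics/w9.png

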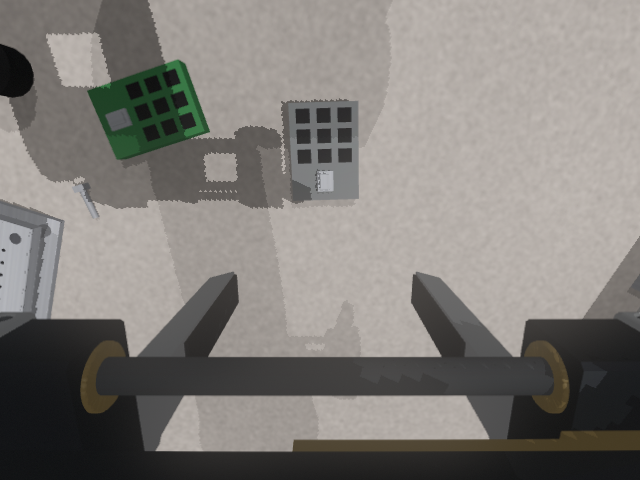

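```bash
python3 -m pendant '[{"hand":-1,"dx":1,"dy":3.5,"dz":0.1,"rx":-0.031,"ry":0,"rz":0},{"hand":-1,"dx":1,"dy":3.55,"dz":0.2,"rx":0,"ry":0,"rz":0},{"hand":-1,"dx":3.5,"dy":0,"dz":0,"rx":0,"ry":0,"rz":0},{"hand":-1,"dx":3.5,"dy":0,"dz":0,"rx":0,"ry":0,"rz":0},{"hand":-1,"dx":3,"dy":0,"dz":0,"rx":0,"ry":0,"rz":0},{"hand":-1,"dx":2,"dy":0,"dz":0,"rx":0,"ry":0,"rz":0},{"hand":-1,"dx":1.2,"dy":0,"dz":0,"rx":0,"ry":0,"rz":0},{"hand":-1,"dx":0.4,"dy":0,"dz":0,"rx":0,"ry":0,"rz":0}]' >/dev/null; python3 -m pendant '[{"hand":-1,"dx":0,"dy":0,"dz":0,"rx":0,"ry":0,"rz":0},{"hand":-1,"dx":0,"dy":0,"dz":0,"rx":0,"ry":0,"rz":0},{"hand":-1,"dx":0,"dy":0,"dz":0,"rx":0,"ry":0,"rz":0},{"hand":-1,"dx":0,"dy":0,"dz":0,"rx":0,"ry":0,"rz":0},{"hand":-1,"dx":0,"dy":0,"dz":0,"rx":0,"ry":0,"rz":0},{"hand":-1,"dx":0,"dy":0,"dz":0,"rx":0,"ry":0,"rz":0}]'; python3 -m pendant '[{"hand":1,"dx":0,"dy":0,"dz":0,"rx":0,"ry":0,"rz":0},{"hand":1,"dx":0,"dy":0,"dz":0,"rx":0,"ry":0,"rz":0},{"hand":1,"dx":0,"dy":0,"dz":0,"rx":0,"ry":0,"rz":0},{"hand":1,"dx":0,"dy":0,"dz":0,"rx":0,"ry":0,"rz":0},{"hand":1,"dx":0,"dy":0,"dz":0,"rx":0,"ry":0,"rz":0},{"hand":1,"dx":0,"dy":0,"dz":0,"rx":0,"ry":0,"rz":0},{"hand":1,"dx":0,"dy":0,"dz":0,"rx":0,"ry":0,"rz":0}]' 25 && python3 -m pendant '[{"hand":1,"dx":-1,"dy":0,"dz":0,"rx":0,"ry":0,"rz":0},{"hand":1,"dx":-3,"dy":0,"dz":0,"rx":0,"ry":0,"rz":0},{"hand":1,"dx":-4,"dy":0,"dz":0,"rx":0,"ry":0,"rz":0},{"hand":1,"dx":-4,"dy":0,"dz":0,"rx":0,"ry":0,"rz":0},{"hand":1,"dx":-3,"dy":0,"dz":0,"rx":0,"ry":0,"rz":0},{"hand":1,"dx":0,"dy":0,"dz":0,"rx":0,"ry":0,"rz":0},{"hand":1,"dx":0,"dy":0,"dz":0,"rx":0,"ry":0,"rz":0},{"hand":1,"dx":0,"dy":0,"dz":0,"rx":0,"ry":0,"rz":0},{"hand":1,"dx":0,"dy":0,"dz":0,"rx":0,"ry":0,"rz":0}]'
python3 - <<'E'
from h import *
plan([583.9,24.9,155],96.9)
c=snap('wrist','w10');held('w10')
E
```

```text
clock: 31.08
tcp_pos: [334.7, 287.2, 5.2]
ee_rot: [[0.0, -0.893, -0.45], [0.0, -0.45, 0.893], [-1.0, -0.0, 0.0]]
force: [0.9, -0.4, -0.0]
opening: 93.8
clock: 31.67
tcp_pos: [334.2, 286.9, 4.5]
ee_rot: [[-0.001, -0.893, -0.45], [-0.0, -0.45, 0.893], [-1.0, 0.001, 0.0]]
force: [-0.1, -0.4, -0.6]
opening: 60.0
clock: 32.42
tcp_pos: [333.0, 286.4, 152.6]
ee_rot: [[-0.005, -0.893, -0.45], [-0.002, -0.45, 0.893], [-1.0, 0.005, 0.0]]
force: [0.2, -0.1, -0.8]
opening: 59.5
rx 0.3459 rad  dx -0.24 dy -21.77 dz -28.97 cm  tilt ry 0.0005 rz -0.0049  j6 now -91 after~-71 t=32.4
10 grid centre: key dir -8.90  z -1.51 [[-30.9, -17.1], [-29.6, -0.2], [-14.5, -17.7], [-14.6, 0.4], [-14.5, 18.0], [3.2, -32.4], [5.1, 33.0], [2.2, -17.7], [2.3, 0.2], [2.3, 18.4]]
```

```bash
python3 -m pendant '[{"hand":1,"dx":0,"dy":0,"dz":0,"rx":0.115,"ry":0,"rz":0},{"hand":1,"dx":0,"dy":0,"dz":0,"rx":0.115,"ry":0,"rz":0},{"hand":1,"dx":0,"dy":0,"dz":0,"rx":0.115,"ry":0,"rz":0},{"hand":1,"dx":0,"dy":-2.2,"dz":-2.9,"rx":0,"ry":0,"rz":0},{"hand":1,"dx":0,"dy":-2.2,"dz":-2.9,"rx":0,"ry":0,"rz":0},{"hand":1,"dx":0,"dy":-2.2,"dz":-2.9,"rx":0,"ry":0,"rz":0},{"hand":1,"dx":0,"dy":-2.2,"dz":-2.9,"rx":0,"ry":0,"rz":0},{"hand":1,"dx":0,"dy":-2.2,"dz":-2.9,"rx":0,"ry":0,"rz":0},{"hand":1,"dx":0,"dy":-2.2,"dz":-2.9,"rx":0,"ry":0,"rz":0},{"hand":1,"dx":0,"dy":-2.2,"dz":-2.9,"rx":0,"ry":0,"rz":0}]' >/dev/null;  python3 -m pendant '[{"hand":1,"dx":0,"dy":-2.2,"dz":-2.9,"rx":0,"ry":0,"rz":0},{"hand":1,"dx":0,"dy":-2.2,"dz":-2.9,"rx":0,"ry":0,"rz":0},{"hand":1,"dx":0,"dy":-2.1,"dz":-2.9,"rx":0,"ry":0,"rz":0},{"hand":1,"dx":3,"dy":0,"dz":0,"rx":0,"ry":0,"rz":0},{"hand":1,"dx":0,"dy":0,"dz":0,"rx":0,"ry":0,"rz":0},{"hand":1,"dx":0,"dy":0,"dz":0,"rx":0,"ry":0,"rz":0},{"hand":1,"dx":0,"dy":0,"dz":0,"rx":0,"ry":0,"rz":0},{"hand":1,"dx":0,"dy":0,"dz":0,"rx":0,"ry":0,"rz":0},{"hand":1,"dx":0,"dy":0,"dz":0,"rx":0,"ry":0,"rz":0},{"hand":1,"dx":0,"dy":0,"dz":0,"rx":0,"ry":0,"rz":0}]'
python3 - <<'E'
from h import *
plan([584.9,24.9,104],96.9)
E
```

```text
clock: 34.13
tcp_pos: [587.2, 26.2, 125.5]
ee_rot: [[0.001, -0.993, -0.122], [-0.0, -0.122, 0.993], [-1.0, -0.001, -0.0]]
force: [0.7, -0.3, -2.3]
opening: 59.5
rx 0.0019 rad  dx 2.15 dy 0.24 dz -0.10 cm  tilt ry -0.0004 rz 0.0006  j6 now -105 after~-105 t=34.1
```

```bash
python3 -m pendant '[{"hand":1,"dx":2.1,"dy":0.22,"dz":-0.1,"rx":0.002,"ry":0,"rz":0},{"hand":1,"dx":0,"dy":0,"dz":0,"rx":0,"ry":0,"rz":0},{"hand":1,"dx":0,"dy":0,"dz":0,"rx":0,"ry":0,"rz":0},{"hand":1,"dx":0,"dy":0,"dz":0,"rx":0,"ry":0,"rz":0},{"hand":1,"dx":0,"dy":0,"dz":0,"rx":0,"ry":0,"rz":0},{"hand":1,"dx":0,"dy":0,"dz":0,"rx":0,"ry":0,"rz":0}]';  python3 -m pendant '[{"hand":1,"dx":0.4,"dy":0,"dz":0,"rx":0,"ry":0,"rz":0},{"hand":1,"dx":0.2,"dy":0,"dz":0,"rx":0,"ry":0,"rz":0},{"hand":1,"dx":0.2,"dy":0,"dz":0,"rx":0,"ry":0,"rz":0},{"hand":1,"dx":0,"dy":0,"dz":0,"rx":0,"ry":0,"rz":0},{"hand":1,"dx":0,"dy":0,"dz":0,"rx":0,"ry":0,"rz":0},{"hand":1,"dx":0,"dy":0,"dz":0,"rx":0,"ry":0,"rz":0}]'
```

```text
clock: 34.63
tcp_pos: [585.4, 24.4, 104.4]
ee_rot: [[0.001, -0.993, -0.119], [-0.0, -0.119, 0.993], [-1.0, -0.001, -0.0]]
force: [-0.4, 0.0, -2.0]
opening: 59.8
clock: 35.13
tcp_pos: [584.8, 24.4, 95.4]
ee_rot: [[-0.001, -0.993, -0.119], [-0.0, -0.119, 0.993], [-1.0, 0.001, -0.0]]
force: [0.7, -0.3, -1.1]
opening: 59.6
```

Seating the fourth, then releasing and lifting. A look from the wrist camera follows.

```bash
python3 -m pendant '[{"hand":1,"dx":0.15,"dy":0,"dz":0.03,"rx":0,"ry":0,"rz":0},{"hand":1,"dx":0.15,"dy":0,"dz":0,"rx":0,"ry":0,"rz":0},{"hand":1,"dx":0.05,"dy":0,"dz":0,"rx":0,"ry":0,"rz":0},{"hand":1,"dx":0,"dy":0,"dz":0,"rx":0,"ry":0,"rz":0},{"hand":1,"dx":0,"dy":0,"dz":0,"rx":0,"ry":0,"rz":0},{"hand":1,"dx":0,"dy":0,"dz":0,"rx":0,"ry":0,"rz":0}]' | tee o.txt; grep -q "92\.\|91\." o.txt && python3 -m pendant '[{"hand":-1,"dx":0,"dy":0,"dz":0,"rx":0,"ry":0,"rz":0},{"hand":-1,"dx":0,"dy":0,"dz":0,"rx":0,"ry":0,"rz":0},{"hand":-1,"dx":0,"dy":0,"dz":0,"rx":0,"ry":0,"rz":0},{"hand":-1,"dx":-1,"dy":0,"dz":0,"rx":0,"ry":0,"rz":0},{"hand":-1,"dx":-3,"dy":0,"dz":0,"rx":0,"ry":0,"rz":0},{"hand":-1,"dx":-3.5,"dy":0,"dz":0,"rx":0,"ry":0,"rz":0},{"hand":-1,"dx":-3,"dy":-3,"dz":0,"rx":0,"ry":0,"rz":0},{"hand":-1,"dx":-3,"dy":-3,"dz":0,"rx":0,"ry":0,"rz":0},{"hand":-1,"dx":0,"dy":0,"dz":0,"rx":0,"ry":0,"rz":0},{"hand":-1,"dx":0,"dy":0,"dz":0,"rx":0,"ry":0,"rz":0}]' |grep -v rot
python3 - <<'E'
from h import *
snap('wrist','w11');snap('scene','scene1');c=load('scene1')
a=load('w11')['img'][0:320,100:540]; b=cv2.resize(c['img'][215:345,290:440],None,fx=2.4,fy=2.4,interpolation=cv2.INTER_CUBIC)
o=np.zeros((320,800,3),np.uint8);o[:,:440]=a;o[:312,440:800]=b[:312,:360];cv2.imwrite('pics/v9.png',o)
E
```

```text
clock: 35.63
tcp_pos: [585.0, 24.7, 92.6]
ee_rot: [[-0.001, -0.993, -0.119], [-0.0, -0.119, 0.993], [-1.0, 0.001, -0.0]]
force: [-3.0, 0.1, 5.6]
opening: 59.8
clock: 36.47
tcp_pos: [645.4, 31.6, 228.7]
force: [-0.9, 0.3, -1.4]
opening: 93.8
```

View pics/v9.png

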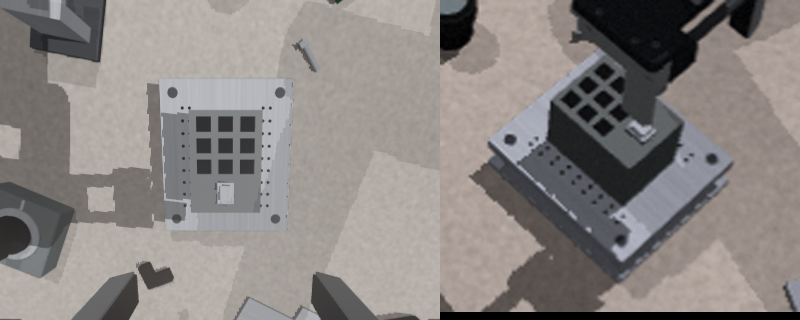

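View 9 shows the stack square and flush on the nest, with the top key at crop (225,193) and no gaps. Next I'll look at the fork, rail and knob from above.

```bash
python3 -m pendant '[{"hand":-1,"dx":-0.4,"dy":2.43,"dz":-2.71,"rx":0,"ry":0,"rz":0},{"hand":-1,"dx":-0.4,"dy":2.43,"dz":-2.71,"rx":0,"ry":0,"rz":0},{"hand":-1,"dx":-0.4,"dy":2.43,"dz":-2.71,"rx":0,"ry":0,"rz":0},{"hand":-1,"dx":-0.4,"dy":2.43,"dz":-2.71,"rx":0,"ry":0,"rz":0},{"hand":-1,"dx":-0.4,"dy":2.43,"dz":-2.71,"rx":0,"ry":0,"rz":0},{"hand":-1,"dx":-0.4,"dy":2.43,"dz":-2.71,"rx":0,"ry":0,"rz":0},{"hand":-1,"dx":0,"dy":0,"dz":0,"rx":0,"ry":0,"rz":0},{"hand":-1,"dx":0,"dy":0,"dz":0,"rx":0,"ry":0,"rz":0},{"hand":-1,"dx":0,"dy":0,"dz":0,"rx":0,"ry":0,"rz":0},{"hand":-1,"dx":0,"dy":0,"dz":0,"rx":0,"ry":0,"rz":0}]' 
python3 - <<'E'
from h import *
snap('wrist','w12')
E
```

```text
clock: 37.4
tcp_pos: [517.7, -145.9, 248.8]
ee_rot: [[-0.003, -0.993, -0.12], [0.001, -0.12, 0.993], [-1.0, 0.002, 0.001]]
force: [0.3, 0.3, 0.1]
opening: 94.0
```

View pics/w12.png

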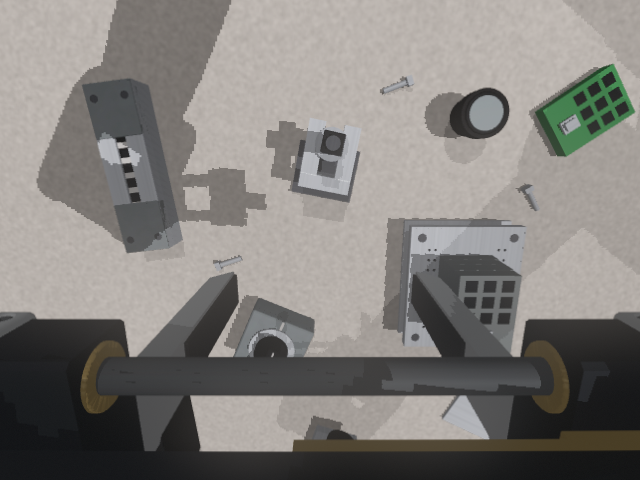

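```bash
python3 - <<'E'
from h import *
im=load('w12')['img']
a=cv2.resize(im[105:215,275:375],None,fx=4,fy=4,interpolation=cv2.INTER_CUBIC)
b=cv2.resize(im[70:260,75:185],None,fx=3.1,fy=3.1,interpolation=cv2.INTER_CUBIC)
o=np.zeros((590,745,3),np.uint8);o[:440,:400]=a;o[:589,402:402+341]=b[:589,:341];cv2.imwrite('pics/v11.png',np.clip(o*1.4,0,255).astype(np.uint8))
E
```

View pics/v11.png

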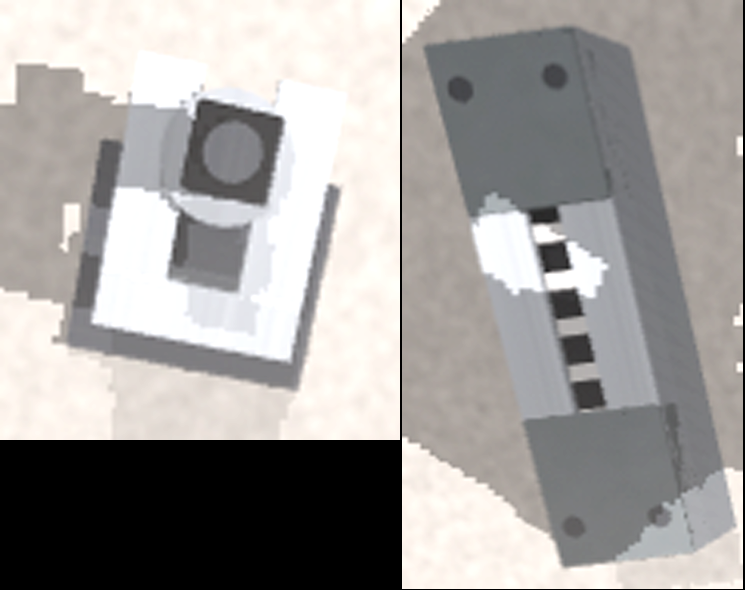

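```bash
python3 - <<'E'
from h import *
c=load('w12')
f=lambda p:(p[0]/4+275,p[1]/4+105)
g=lambda p:((p[0]-402)/3.1+75,p[1]/3.1+70)
H=np.array([onz(c,f(p),131)[:2] for p in[(202,97),(284,118),(264,207),(183,187)]])
yaw=lambda d:np.degrees(np.arctan2(d[1],d[0]))
print('handle',H.mean(0).round(1),[round(yaw(H[(i+1)%4]-H[i]),1) for i in range(4)],[round(np.linalg.norm(H[(i+1)%4]-H[i]),1) for i in range(4)])
F=[onz(c,f(p),75)[:2] for p in[(140,52),(92,325),(292,362),(345,92)]]
print('fork',np.round(F,1).tolist(),[round(yaw(F[1]-F[0]),1),round(yaw(F[2]-F[1])-90+180,1),round(yaw(F[2]-F[3]),1)])
print('flange c',onz(c,f((228,158)),79).round(1))
S=[onz(c,g(p),37) for p in[(544,215),(553,257),(567,304),(577,350),(589,395)]]
print(np.round(S,1).tolist())
E1=onz(c,g((541,208)),37)[:2];E2=onz(c,g((590,408)),37)[:2];print('ends',E1.round(1),E2.round(1),np.linalg.norm(E2-E1),yaw(E2-E1),((E1+E2)/2).round(1))
# whole rail top corners z=41
Q=np.array([onz(c,g(p),41)[:2] for p in[(425,45),(575,27),(692,553),(564,568)]]);print('rail',Q.round(1).tolist(),Q.mean(0).round(1))
u=(E2-E1)/np.linalg.norm(E2-E1);m=(E1+E2)/2
print([round(float((s[:2]-m)@u),1) for s in S],[round(float((s[:2]-m)@[-u[1],u[0]]),1) for s in S])
# screws
for p in[(460,90),(555,76),(573,527),(661,517)]: print(onz(c,g(p),41).round(1))
E
```

```text
handle [ 439.1 -147.8] [np.float64(83.2), np.float64(-5.5), np.float64(-96.6), np.float64(174.5)] [np.float64(17.0), np.float64(17.8), np.float64(17.0), np.float64(17.9)]
fork [[417.6, -171.2], [482.7, -175.9], [485.8, -125.6], [420.7, -121.8]] [np.float64(-4.1), np.float64(176.5), np.float64(-3.3)]
flange c [ 439.2 -147.6   79. ]
[[459.9, -370.3, 37.0], [473.6, -367.4, 37.0], [489.2, -362.8, 37.0], [504.8, -359.5, 37.0], [520.3, -355.4, 37.0]]
ends [ 457.7 -371.3] [ 525.  -355.1] 69.18820565955525 13.472001793250449 [ 491.3 -363.2]
rail [[410.2, -406.0], [398.9, -357.0], [573.3, -316.5], [584.7, -363.2]] [ 491.8 -360.7]
[-32.2, -18.2, -2.0, 14.0, 30.0] [0.4, 0.0, 0.9, 0.4, 0.8]
[ 422.8 -395.1   41. ]
[ 414.8 -363.7   41. ]
[ 568.7 -359.7   41. ]
[ 561.1 -327.8   41. ]
```

```bash
python3 - <<'E'
from h import *
plan([439.2,-147.7,86],84)
E
```

```text
rx 0.2257 rad  dx 16.30 dy 7.81 dz -1.00 cm  tilt ry 0.0011 rz -0.0023  j6 now -125 after~-112 t=37.5
```

```bash
python3 -m pendant '[{"hand":-1,"dx":0,"dy":0,"dz":0,"rx":0.113,"ry":0,"rz":0},{"hand":-1,"dx":0,"dy":0,"dz":0,"rx":0.113,"ry":0,"rz":0},{"hand":-1,"dx":2,"dy":3.4,"dz":-0.5,"rx":0,"ry":0,"rz":0},{"hand":-1,"dx":2,"dy":3.4,"dz":-0.5,"rx":0,"ry":0,"rz":0},{"hand":-1,"dx":3,"dy":1,"dz":0,"rx":0,"ry":0,"rz":0},{"hand":-1,"dx":2.5,"dy":0,"dz":0,"rx":0,"ry":0,"rz":0},{"hand":-1,"dx":0,"dy":0,"dz":0,"rx":0,"ry":0,"rz":0},{"hand":-1,"dx":0,"dy":0,"dz":0,"rx":0,"ry":0,"rz":0},{"hand":-1,"dx":0,"dy":0,"dz":0,"rx":0,"ry":0,"rz":0},{"hand":-1,"dx":0,"dy":0,"dz":0,"rx":0,"ry":0,"rz":0}]'; python3 -m pendant '[{"hand":-1,"dx":0,"dy":0,"dz":0,"rx":0,"ry":0,"rz":0},{"hand":-1,"dx":0,"dy":0,"dz":0,"rx":0,"ry":0,"rz":0},{"hand":-1,"dx":0,"dy":0,"dz":0,"rx":0,"ry":0,"rz":0}]' >/dev/null
python3 - <<'E'
from h import *
plan([439.2,-147.7,86],84)
c=snap('wrist','w13')
E
```

```text
clock: 38.28
tcp_pos: [440.9, -149.2, 157.0]
ee_rot: [[0.002, -0.994, 0.105], [-0.002, 0.105, 0.994], [-1.0, -0.002, -0.002]]
force: [-0.2, 0.3, -0.0]
opening: 94.0
rx -0.0017 rad  dx 6.98 dy 0.08 dz 0.12 cm  tilt ry -0.0008 rz 0.0002  j6 now -117 after~-117 t=38.5
```

```bash
python3 -m pendant '[{"hand":-1,"dx":2.5,"dy":0.08,"dz":0.12,"rx":0,"ry":0,"rz":0},{"hand":-1,"dx":2.5,"dy":0,"dz":0,"rx":0,"ry":0,"rz":0},{"hand":-1,"dx":1.3,"dy":0,"dz":0,"rx":0,"ry":0,"rz":0},{"hand":-1,"dx":0.6,"dy":0,"dz":0,"rx":0,"ry":0,"rz":0},{"hand":-1,"dx":0,"dy":0,"dz":0,"rx":0,"ry":0,"rz":0},{"hand":-1,"dx":0,"dy":0,"dz":0,"rx":0,"ry":0,"rz":0},{"hand":-1,"dx":0,"dy":0,"dz":0,"rx":0,"ry":0,"rz":0},{"hand":-1,"dx":0,"dy":0,"dz":0,"rx":0,"ry":0,"rz":0},{"hand":-1,"dx":0,"dy":0,"dz":0,"rx":0,"ry":0,"rz":0}]'; python3 -m pendant '[{"hand":1,"dx":0,"dy":0,"dz":0,"rx":0,"ry":0,"rz":0},{"hand":1,"dx":0,"dy":0,"dz":0,"rx":0,"ry":0,"rz":0},{"hand":1,"dx":0,"dy":0,"dz":0,"rx":0,"ry":0,"rz":0},{"hand":1,"dx":0,"dy":0,"dz":0,"rx":0,"ry":0,"rz":0},{"hand":1,"dx":0,"dy":0,"dz":0,"rx":0,"ry":0,"rz":0},{"hand":1,"dx":0,"dy":0,"dz":0,"rx":0,"ry":0,"rz":0},{"hand":1,"dx":0,"dy":0,"dz":0,"rx":0,"ry":0,"rz":0},{"hand":1,"dx":0,"dy":0,"dz":0,"rx":0,"ry":0,"rz":0},{"hand":1,"dx":0,"dy":0,"dz":0,"rx":0,"ry":0,"rz":0},{"hand":1,"dx":0,"dy":0,"dz":0,"rx":0,"ry":0,"rz":0}]' 35
```

```text
clock: 39.33
tcp_pos: [439.2, -147.9, 87.0]
ee_rot: [[0.001, -0.994, 0.106], [-0.001, 0.106, 0.994], [-1.0, -0.001, -0.001]]
force: [0.4, 0.2, 0.2]
opening: 94.0
clock: 40.17
tcp_pos: [438.6, -147.5, 86.0]
ee_rot: [[-0.001, -0.994, 0.106], [-0.0, 0.106, 0.994], [-1.0, 0.001, -0.0]]
force: [-0.2, 0.6, -1.1]
opening: 30.5
```

```bash
python3 -m pendant '[{"hand":1,"dx":0,"dy":0,"dz":0,"rx":0,"ry":0,"rz":0},{"hand":1,"dx":0,"dy":0,"dz":0,"rx":0,"ry":0,"rz":0},{"hand":1,"dx":0,"dy":0,"dz":0,"rx":0,"ry":0,"rz":0},{"hand":1,"dx":0,"dy":0,"dz":0,"rx":0,"ry":0,"rz":0},{"hand":1,"dx":0,"dy":0,"dz":0,"rx":0,"ry":0,"rz":0},{"hand":1,"dx":0,"dy":0,"dz":0,"rx":0,"ry":0,"rz":0}]'
```

```text
clock: 40.67
tcp_pos: [438.6, -147.5, 86.0]
ee_rot: [[-0.001, -0.994, 0.106], [-0.0, 0.106, 0.994], [-1.0, 0.001, -0.0]]
force: [0.7, -0.2, -0.1]
opening: 18.0
```

```bash
python3 -m pendant '[{"hand":1,"dx":-0.5,"dy":0,"dz":0,"rx":0,"ry":0,"rz":0},{"hand":1,"dx":-1.5,"dy":0,"dz":0,"rx":0,"ry":0,"rz":0},{"hand":1,"dx":-3,"dy":0,"dz":0,"rx":0,"ry":0,"rz":0},{"hand":1,"dx":-3,"dy":0,"dz":0,"rx":0,"ry":0,"rz":0},{"hand":1,"dx":-2,"dy":0,"dz":0,"rx":0,"ry":0,"rz":0},{"hand":1,"dx":0,"dy":0,"dz":0,"rx":0,"ry":0,"rz":0},{"hand":1,"dx":0,"dy":0,"dz":0,"rx":0,"ry":0,"rz":0},{"hand":1,"dx":0,"dy":0,"dz":0,"rx":0,"ry":0,"rz":0}]'; python3 -m pendant '[{"hand":1,"dx":0,"dy":-0.97,"dz":-3.57,"rx":0,"ry":0,"rz":0},{"hand":1,"dx":0,"dy":-0.97,"dz":-3.57,"rx":0,"ry":0,"rz":0},{"hand":1,"dx":0,"dy":-0.97,"dz":-3.57,"rx":0,"ry":0,"rz":0},{"hand":1,"dx":0,"dy":-0.97,"dz":-3.57,"rx":0,"ry":0,"rz":0},{"hand":1,"dx":0,"dy":-0.97,"dz":-3.57,"rx":0,"ry":0,"rz":0},{"hand":1,"dx":0,"dy":-0.97,"dz":-3.57,"rx":0,"ry":0,"rz":0},{"hand":1,"dx":2.5,"dy":0,"dz":0,"rx":0,"ry":0,"rz":0},{"hand":1,"dx":2.5,"dy":0,"dz":0,"rx":0,"ry":0,"rz":0},{"hand":1,"dx":0,"dy":0,"dz":0,"rx":0,"ry":0,"rz":0},{"hand":1,"dx":0,"dy":0,"dz":0,"rx":0,"ry":0,"rz":0}]' >/dev/null;  python3 -m pendant '[{"hand":1,"dx":0,"dy":0,"dz":0,"rx":0,"ry":0,"rz":0},{"hand":1,"dx":0,"dy":0,"dz":0,"rx":0,"ry":0,"rz":0},{"hand":1,"dx":0,"dy":0,"dz":0,"rx":0,"ry":0,"rz":0},{"hand":1,"dx":0,"dy":0,"dz":0,"rx":0,"ry":0,"rz":0}]'
python3 - <<'E'
from h import *
plan([473.9,-366.9,112],83.9)
snap('wrist','w14');snap('scene','scene2');snap('top','top4')
a=load('w14')['img'][150:480,60:560];b=cv2.resize(load('scene2')['img'][290:420,80:240],None,fx=2.4,fy=2.4)
o=np.zeros((590,800,3),np.uint8);o[:330,:500]=a;o[:b.shape[0],500:800]=b[:,:300]
t=cv2.resize(load('top4')['img'][210:320,450:530],None,fx=2.3,fy=2.3);o[335:335+t.shape[0],:t.shape[1]]=t
cv2.imwrite('pics/v12.png',o)
E
```

```text
clock: 41.33
tcp_pos: [437.9, -146.9, 184.6]
ee_rot: [[-0.003, -0.994, 0.106], [0.001, 0.106, 0.994], [-1.0, 0.003, 0.001]]
force: [0.5, 0.2, -1.3]
opening: 17.3
clock: 42.5
tcp_pos: [474.3, -366.9, 137.4]
ee_rot: [[0.001, -0.994, 0.106], [-0.002, 0.106, 0.994], [-1.0, -0.001, -0.002]]
force: [-0.6, -0.1, -0.8]
opening: 17.6
rx 0.0003 rad  dx 2.54 dy 0.04 dz -0.01 cm  tilt ry -0.0018 rz 0.0007  j6 now -132 after~-132 t=42.5
```

View pics/v12.png

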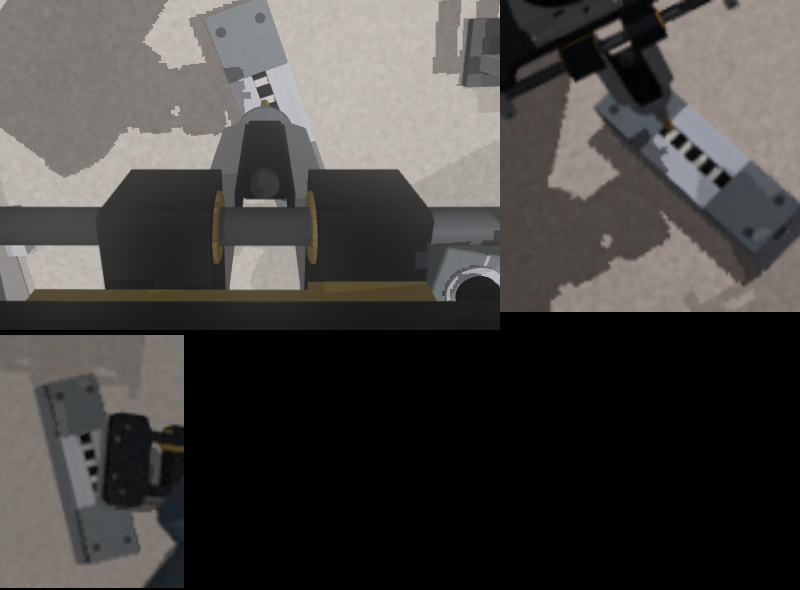

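```bash
python3 -m pendant '[{"hand":1,"dx":1.3,"dy":0.04,"dz":0,"rx":0,"ry":-0.002,"rz":0.001},{"hand":1,"dx":0.9,"dy":0,"dz":0,"rx":0,"ry":0,"rz":0},{"hand":1,"dx":0.3,"dy":0,"dz":0,"rx":0,"ry":0,"rz":0},{"hand":1,"dx":0,"dy":0,"dz":0,"rx":0,"ry":0,"rz":0},{"hand":1,"dx":0,"dy":0,"dz":0,"rx":0,"ry":0,"rz":0},{"hand":1,"dx":0,"dy":0,"dz":0,"rx":0,"ry":0,"rz":0}]';  python3 -m pendant '[{"hand":1,"dx":0.15,"dy":0,"dz":0,"rx":0,"ry":0,"rz":0},{"hand":1,"dx":0.15,"dy":0,"dz":0,"rx":0,"ry":0,"rz":0},{"hand":1,"dx":0.1,"dy":0,"dz":0,"rx":0,"ry":0,"rz":0},{"hand":1,"dx":0,"dy":0,"dz":0,"rx":0,"ry":0,"rz":0},{"hand":1,"dx":0,"dy":0,"dz":0,"rx":0,"ry":0,"rz":0},{"hand":1,"dx":0,"dy":0,"dz":0,"rx":0,"ry":0,"rz":0}]'
```

```text
clock: 43.15
tcp_pos: [473.4, -366.7, 111.1]
ee_rot: [[-0.002, -0.994, 0.106], [0.002, 0.106, 0.994], [-1.0, 0.002, 0.002]]
force: [0.8, -0.2, -1.0]
opening: 17.9
clock: 43.65
tcp_pos: [473.3, -366.5, 107.0]
ee_rot: [[-0.002, -0.994, 0.106], [0.002, 0.106, 0.994], [-1.0, 0.002, 0.002]]
force: [-0.0, -0.3, -0.8]
opening: 17.6
```

```bash
for i in 1 2; do python3 -m pendant '[{"hand":1,"dx":0.1,"dy":0,"dz":0,"rx":0,"ry":0,"rz":0},{"hand":1,"dx":0,"dy":0,"dz":0,"rx":0,"ry":0,"rz":0},{"hand":1,"dx":0,"dy":0,"dz":0,"rx":0,"ry":0,"rz":0},{"hand":1,"dx":0,"dy":0,"dz":0,"rx":0,"ry":0,"rz":0}]'; done
```

```text
clock: 43.98
tcp_pos: [473.3, -366.5, 106.0]
ee_rot: [[-0.002, -0.994, 0.106], [0.002, 0.106, 0.994], [-1.0, 0.002, 0.002]]
force: [0.6, 0.2, -1.2]
opening: 18.1
clock: 44.32
tcp_pos: [473.2, -366.5, 104.9]
ee_rot: [[-0.002, -0.994, 0.106], [0.002, 0.106, 0.994], [-1.0, 0.002, 0.002]]
force: [0.1, 0.2, -0.4]
opening: 17.7
```

```bash
for i in 1 2; do python3 -m pendant '[{"hand":1,"dx":0.1,"dy":0,"dz":0,"rx":0,"ry":0,"rz":0},{"hand":1,"dx":0.05,"dy":0,"dz":0,"rx":0,"ry":0,"rz":0},{"hand":1,"dx":0,"dy":0,"dz":0,"rx":0,"ry":0,"rz":0},{"hand":1,"dx":0,"dy":0,"dz":0,"rx":0,"ry":0,"rz":0},{"hand":1,"dx":0,"dy":0,"dz":0,"rx":0,"ry":0,"rz":0}]' | grep -v rot; done; python3 -m pendant '[{"hand":1,"dx":0,"dy":0,"dz":0,"rx":0,"ry":0,"rz":0}]' | grep force
```

```text
clock: 44.73
tcp_pos: [473.4, -366.7, 103.7]
force: [-0.4, 0.5, 0.1]
opening: 18.0
clock: 45.15
tcp_pos: [473.4, -366.6, 102.1]
force: [0.2, -1.2, 1.8]
opening: 18.0
force: [0.4, -1.0, 0.8]
```

```bash
for i in 1 2 3; do python3 -m pendant '[{"hand":1,"dx":0.1,"dy":0,"dz":0,"rx":0,"ry":0,"rz":0},{"hand":1,"dx":0.07,"dy":0,"dz":0,"rx":0,"ry":0,"rz":0},{"hand":1,"dx":0,"dy":0,"dz":0,"rx":0,"ry":0,"rz":0},{"hand":1,"dx":0,"dy":0,"dz":0,"rx":0,"ry":0,"rz":0},{"hand":1,"dx":0,"dy":0,"dz":0,"rx":0,"ry":0,"rz":0}]' | grep -v rot; done
```

```text
clock: 45.65
tcp_pos: [473.4, -366.7, 100.4]
force: [0.4, -0.5, 3.0]
opening: 17.6
clock: 46.07
tcp_pos: [473.3, -366.7, 98.7]
force: [0.2, -0.4, 4.4]
opening: 18.0
clock: 46.48
tcp_pos: [473.4, -366.7, 97.7]
force: [-1.3, 0.9, 7.1]
opening: 18.0
```

```bash
python3 -m pendant '[{"hand":1,"dx":-0.5,"dy":0,"dz":0,"rx":0,"ry":0,"rz":0},{"hand":1,"dx":-1.5,"dy":0,"dz":0,"rx":0,"ry":0,"rz":0},{"hand":1,"dx":-3,"dy":0,"dz":0,"rx":0,"ry":0,"rz":0},{"hand":1,"dx":-3,"dy":0,"dz":0,"rx":0,"ry":0,"rz":0},{"hand":1,"dx":-2,"dy":0,"dz":0,"rx":0,"ry":0,"rz":0},{"hand":1,"dx":0,"dy":0,"dz":0,"rx":0,"ry":0,"rz":0},{"hand":1,"dx":0,"dy":0,"dz":0,"rx":0,"ry":0,"rz":0},{"hand":1,"dx":0,"dy":0,"dz":0,"rx":0,"ry":0,"rz":0},{"hand":1,"dx":0,"dy":0,"dz":0,"rx":0,"ry":0,"rz":0}]'; python3 - <<'E'
from h import *
plan([438.6,-147.5,186],83.9)
E
```

```text
clock: 47.23
tcp_pos: [472.4, -365.6, 194.1]
ee_rot: [[-0.005, -0.994, 0.106], [0.006, 0.106, 0.994], [-1.0, 0.005, 0.005]]
force: [0.1, 0.3, -1.2]
opening: 17.7
rx -0.0002 rad  dx 0.81 dy 5.68 dz 21.32 cm  tilt ry 0.0050 rz -0.0055  j6 now -132 after~-133 t=47.2
```

```bash
python3 -m pendant '[{"hand":1,"dx":0,"dy":0.94,"dz":3.55,"rx":0,"ry":0,"rz":0},{"hand":1,"dx":0,"dy":0.94,"dz":3.55,"rx":0,"ry":0,"rz":0},{"hand":1,"dx":0,"dy":0.94,"dz":3.55,"rx":0,"ry":0,"rz":0},{"hand":1,"dx":0,"dy":0.94,"dz":3.55,"rx":0,"ry":0,"rz":0},{"hand":1,"dx":0,"dy":0.94,"dz":3.55,"rx":0,"ry":0,"rz":0},{"hand":1,"dx":0,"dy":0.94,"dz":3.55,"rx":0,"ry":0,"rz":0},{"hand":1,"dx":0,"dy":0,"dz":0,"rx":0,"ry":0,"rz":0},{"hand":1,"dx":0,"dy":0,"dz":0,"rx":0,"ry":0,"rz":0},{"hand":1,"dx":0,"dy":0,"dz":0,"rx":0,"ry":0,"rz":0},{"hand":1,"dx":0,"dy":0,"dz":0,"rx":0,"ry":0,"rz":0}]' >/dev/null;  python3 -m pendant '[{"hand":1,"dx":0.8,"dy":0,"dz":0,"rx":0,"ry":0,"rz":0},{"hand":1,"dx":0,"dy":0,"dz":0,"rx":0,"ry":0,"rz":0},{"hand":1,"dx":0,"dy":0,"dz":0,"rx":0,"ry":0,"rz":0},{"hand":1,"dx":0,"dy":0,"dz":0,"rx":0,"ry":0,"rz":0},{"hand":1,"dx":0,"dy":0,"dz":0,"rx":0,"ry":0,"rz":0},{"hand":1,"dx":0,"dy":0,"dz":0,"rx":0,"ry":0,"rz":0}]'; python3 - <<'E'
from h import *
plan([438.6,-147.5,86],83.9)
E
```

```text
clock: 48.57
tcp_pos: [440.1, -149.1, 189.5]
ee_rot: [[-0.002, -0.994, 0.107], [0.002, 0.107, 0.994], [-1.0, 0.002, 0.002]]
force: [-0.3, -0.1, -0.9]
opening: 17.8
rx -0.0004 rad  dx 10.35 dy 0.17 dz 0.15 cm  tilt ry 0.0016 rz -0.0018  j6 now -117 after~-117 t=48.6
```

```bash
python3 -m pendant '[{"hand":1,"dx":1.5,"dy":0.17,"dz":0.15,"rx":0,"ry":0.002,"rz":-0.002},{"hand":1,"dx":1.5,"dy":0,"dz":0,"rx":0,"ry":0,"rz":0},{"hand":1,"dx":0.7,"dy":0,"dz":0,"rx":0,"ry":0,"rz":0},{"hand":1,"dx":0,"dy":0,"dz":0,"rx":0,"ry":0,"rz":0},{"hand":1,"dx":0,"dy":0,"dz":0,"rx":0,"ry":0,"rz":0},{"hand":1,"dx":0,"dy":0,"dz":0,"rx":0,"ry":0,"rz":0},{"hand":1,"dx":0,"dy":0,"dz":0,"rx":0,"ry":0,"rz":0},{"hand":1,"dx":0,"dy":0,"dz":0,"rx":0,"ry":0,"rz":0}]'; python3 - <<'E'
from h import *
plan([438.6,-147.5,86],83.9)
E
```

```text
clock: 49.23
tcp_pos: [438.9, -147.5, 153.2]
ee_rot: [[0.001, -0.994, 0.106], [-0.001, 0.106, 0.994], [-1.0, -0.001, -0.001]]
force: [-0.8, 0.0, -0.0]
opening: 17.5
rx -0.0001 rad  dx 6.72 dy 0.03 dz 0.00 cm  tilt ry -0.0010 rz 0.0014  j6 now -117 after~-117 t=49.2
```

```bash
python3 -m pendant '[{"hand":1,"dx":1.5,"dy":0.02,"dz":0,"rx":0,"ry":-0.001,"rz":0.001},{"hand":1,"dx":1.5,"dy":0,"dz":0,"rx":0,"ry":0,"rz":0},{"hand":1,"dx":1.5,"dy":0,"dz":0,"rx":0,"ry":0,"rz":0},{"hand":1,"dx":1,"dy":0,"dz":0,"rx":0,"ry":0,"rz":0},{"hand":1,"dx":0.5,"dy":0,"dz":0,"rx":0,"ry":0,"rz":0},{"hand":1,"dx":0.3,"dy":0,"dz":0,"rx":0,"ry":0,"rz":0},{"hand":1,"dx":0.2,"dy":0,"dz":0,"rx":0,"ry":0,"rz":0},{"hand":1,"dx":0,"dy":0,"dz":0,"rx":0,"ry":0,"rz":0},{"hand":1,"dx":0,"dy":0,"dz":0,"rx":0,"ry":0,"rz":0},{"hand":1,"dx":0,"dy":0,"dz":0,"rx":0,"ry":0,"rz":0}]'; for i in 1 2; do python3 -m pendant '[{"hand":1,"dx":0,"dy":0,"dz":0,"rx":0,"ry":0,"rz":0},{"hand":1,"dx":0,"dy":0,"dz":0,"rx":0,"ry":0,"rz":0}]' | grep -v rot;done
```

```text
clock: 50.07
tcp_pos: [438.7, -147.4, 88.0]
ee_rot: [[0.0, -0.994, 0.106], [0.0, 0.106, 0.994], [-1.0, -0.0, 0.0]]
force: [-0.2, 0.0, -1.0]
opening: 17.8
clock: 50.23
tcp_pos: [438.4, -147.3, 87.7]
force: [0.3, -0.1, -1.3]
opening: 18.0
clock: 50.4
tcp_pos: [438.2, -147.2, 87.5]
force: [-0.0, 0.0, -0.5]
opening: 17.7
```

```bash
python3 -m pendant '[{"hand":1,"dx":0.1,"dy":-0.03,"dz":0,"rx":0,"ry":0,"rz":0},{"hand":1,"dx":0.08,"dy":0,"dz":0,"rx":0,"ry":0,"rz":0},{"hand":1,"dx":0,"dy":0,"dz":0,"rx":0,"ry":0,"rz":0},{"hand":1,"dx":0,"dy":0,"dz":0,"rx":0,"ry":0,"rz":0},{"hand":1,"dx":0,"dy":0,"dz":0,"rx":0,"ry":0,"rz":0}]' | grep -v rot;  python3 -m pendant '[{"hand":0.4,"dx":0,"dy":0,"dz":0,"rx":0,"ry":0,"rz":0},{"hand":0.4,"dx":0,"dy":0,"dz":0,"rx":0,"ry":0,"rz":0},{"hand":0.4,"dx":0,"dy":0,"dz":0,"rx":0,"ry":0,"rz":0},{"hand":0,"dx":0,"dy":0,"dz":0,"rx":0,"ry":0,"rz":0},{"hand":0,"dx":0,"dy":0,"dz":0,"rx":0,"ry":0,"rz":0},{"hand":0,"dx":0,"dy":0,"dz":0,"rx":0,"ry":0,"rz":0},{"hand":0,"dx":0,"dy":0,"dz":0,"rx":0,"ry":0,"rz":0}]' |grep -v rot; python3 -m pendant '[{"hand":0,"dx":-1,"dy":0,"dz":0,"rx":0,"ry":0,"rz":0},{"hand":0,"dx":-3,"dy":0,"dz":0,"rx":0,"ry":0,"rz":0},{"hand":0,"dx":-3,"dy":0,"dz":0,"rx":0,"ry":0,"rz":0},{"hand":0,"dx":-3,"dy":0,"dz":0,"rx":0,"ry":0,"rz":0},{"hand":-1,"dx":-3,"dy":-3,"dz":0,"rx":0,"ry":0,"rz":0},{"hand":-1,"dx":-2,"dy":-4,"dz":0,"rx":0,"ry":0,"rz":0},{"hand":-1,"dx":0,"dy":-4,"dz":-1,"rx":0,"ry":0,"rz":0},{"hand":-1,"dx":0,"dy":-4,"dz":-1,"rx":0,"ry":0,"rz":0},{"hand":-1,"dx":0,"dy":-4,"dz":-1,"rx":0,"ry":0,"rz":0},{"hand":-1,"dx":0,"dy":-4,"dz":-1,"rx":0,"ry":0,"rz":0}]' >/dev/null; python3 -m pendant '[{"hand":-1,"dx":0,"dy":-4,"dz":0,"rx":0,"ry":0,"rz":0},{"hand":-1,"dx":0,"dy":-4,"dz":0,"rx":0,"ry":0,"rz":0},{"hand":-1,"dx":0,"dy":0,"dz":0,"rx":0,"ry":0,"rz":0},{"hand":-1,"dx":0,"dy":0,"dz":0,"rx":0,"ry":0,"rz":0},{"hand":-1,"dx":0,"dy":0,"dz":0,"rx":0,"ry":0,"rz":0},{"hand":-1,"dx":0,"dy":0,"dz":0,"rx":0,"ry":0,"rz":0}]'
python3 - <<'E'
from h import *
snap('wrist','w15')
E
```

```text
clock: 50.82
tcp_pos: [438.6, -147.2, 86.0]
force: [-1.4, 1.1, 4.1]
opening: 17.9
clock: 51.4
tcp_pos: [438.4, -147.2, 85.5]
force: [0.3, 0.9, 0.0]
opening: 46.9
clock: 52.73
tcp_pos: [738.6, -219.6, 235.0]
ee_rot: [[0.0, -0.994, 0.107], [0.0, 0.107, 0.994], [-1.0, -0.0, 0.0]]
force: [0.0, 0.1, 0.3]
opening: 94.1
```

View pics/w15.png

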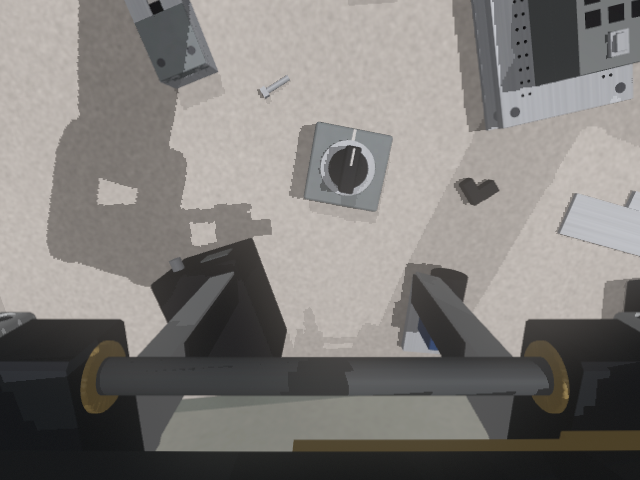

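```bash
python3 - <<'E'
from h import *
c=load('w15');snap('top','top5');snap('scene','scene3')
a=cv2.resize(c['img'][110:220,290:400],None,fx=5,fy=5,interpolation=cv2.INTER_CUBIC)[:550,:]
a=(255*(a/255.)**0.5).astype(np.uint8)
b=cv2.resize(load('top5')['img'][250:310,370:430],None,fx=4,fy=4,interpolation=cv2.INTER_CUBIC)
d=cv2.resize(load('scene3')['img'][230:315,215:285],None,fx=3.5,fy=3.5,interpolation=cv2.INTER_CUBIC)
o=np.zeros((560,800,3),np.uint8);o[:550,:550]=a;o[:240,555:795]=b;o[255:255+d.shape[0],555:555+d.shape[1]]=d;cv2.imwrite('pics/v14.png',o)
E
```

```text
(no output)
```

View pics/v14.png

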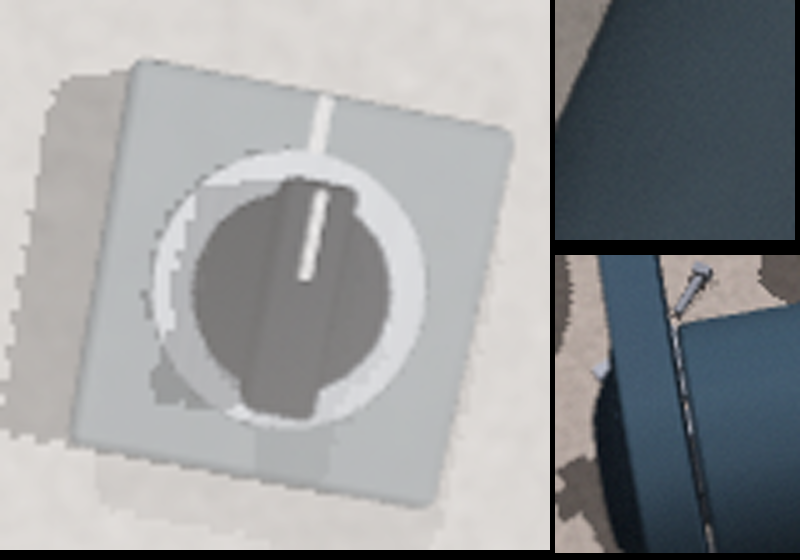

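```bash
python3 - <<'E'
from h import *
c=load('w15');f=lambda p:(290+p[0]/5,110+p[1]/5)
t=onz(c,f((320,185)),78);b=onz(c,f((278,411)),78);d=t-b
C=np.array([onz(c,f(p),78)[:2] for p in[(285,180),(355,190),(315,418),(240,405)]]).mean(0)
y=np.degrees(np.arctan2(d[1],d[0]));print(C,(t+b)/2,np.linalg.norm(d),y)
print('box',np.mean([onz(c,f(p),40)[:2] for p in[(138,60),(513,130),(435,508),(73,440)]],axis=0))
plan([C[0],C[1],56],y+90,True)
E
```

```text
[ 686.85256584 -190.12658861] [ 686.80933816 -190.08083994   78.        ] 41.95710965665371 164.14579195432472
box [ 686.84239621 -189.26205545]
rx 0.1698 rad  dx 17.92 dy 5.79 dz 1.43 cm  tilt ry 0.0001 rz 0.0007  j6 now -109 after~-99 t=52.9
```

```bash
python3 -m pendant '[{"hand":-1,"dx":0,"dy":0,"dz":0,"rx":0.085,"ry":0,"rz":0},{"hand":-1,"dx":0,"dy":0,"dz":0,"rx":0.085,"ry":0,"rz":0},{"hand":-1,"dx":3,"dy":2.9,"dz":0.7,"rx":0,"ry":0,"rz":0},{"hand":-1,"dx":3,"dy":2.89,"dz":0.73,"rx":0,"ry":0,"rz":0},{"hand":-1,"dx":3.5,"dy":0,"dz":0,"rx":0,"ry":0,"rz":0},{"hand":-1,"dx":3.5,"dy":0,"dz":0,"rx":0,"ry":0,"rz":0},{"hand":-1,"dx":0,"dy":0,"dz":0,"rx":0,"ry":0,"rz":0},{"hand":-1,"dx":0,"dy":0,"dz":0,"rx":0,"ry":0,"rz":0},{"hand":-1,"dx":0,"dy":0,"dz":0,"rx":0,"ry":0,"rz":0},{"hand":-1,"dx":0,"dy":0,"dz":0,"rx":0,"ry":0,"rz":0}]'; python3 -m pendant '[{"hand":-1,"dx":0,"dy":0,"dz":0,"rx":0,"ry":0,"rz":0},{"hand":-1,"dx":0,"dy":0,"dz":0,"rx":0,"ry":0,"rz":0},{"hand":-1,"dx":0,"dy":0,"dz":0,"rx":0,"ry":0,"rz":0}]' >/dev/null
python3 - <<'E'
from h import *
plan([686.8,-189.9,56],74.1)
c=snap('wrist','w16');d=snap('top','top6');e=snap('scene','scene4')
g=lambda p:proj(e,p).round()
a=cv2.resize(e['img'][225:310,210:290],None,fx=5,fy=5,interpolation=cv2.INTER_CUBIC)
b=cv2.resize(d['img'][245:315,365:435],None,fx=5,fy=5,interpolation=cv2.INTER_CUBIC)
o=np.zeros((430,760,3),np.uint8);o[:425,:400]=a[:425];o[:350,405:755]=b;cv2.imwrite('pics/v15.png',o)
E
```

```text
clock: 53.72
tcp_pos: [690.4, -191.6, 108.5]
ee_rot: [[0.005, -0.962, 0.273], [-0.002, 0.273, 0.962], [-1.0, -0.005, -0.0]]
force: [-0.3, -0.4, -0.2]
opening: 94.0
rx 0.0009 rad  dx 4.97 dy 0.23 dz 0.03 cm  tilt ry 0.0003 rz 0.0010  j6 now -99 after~-99 t=54.0
```

View pics/v15.png

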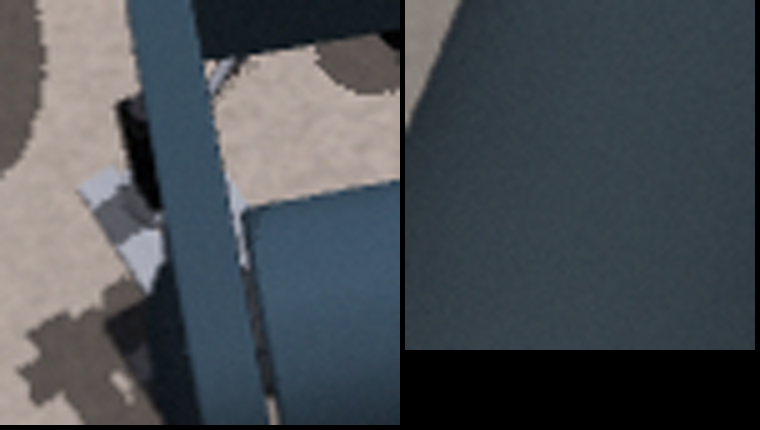

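View 15 shows the probe's handle standing upright in the fork (scene crop around (140,160)), partly hidden by the arm. Moving down on the knob now.

```bash
python3 -m pendant '[{"hand":-1,"dx":2.5,"dy":0.23,"dz":0.03,"rx":0,"ry":0,"rz":0.001},{"hand":-1,"dx":1.7,"dy":0,"dz":0,"rx":0,"ry":0,"rz":0},{"hand":-1,"dx":0.7,"dy":0,"dz":0,"rx":0,"ry":0,"rz":0},{"hand":-1,"dx":0,"dy":0,"dz":0,"rx":0,"ry":0,"rz":0},{"hand":-1,"dx":0,"dy":0,"dz":0,"rx":0,"ry":0,"rz":0},{"hand":-1,"dx":0,"dy":0,"dz":0,"rx":0,"ry":0,"rz":0},{"hand":-1,"dx":0,"dy":0,"dz":0,"rx":0,"ry":0,"rz":0}]'; python3 - <<'E'
from h import *
plan([686.8,-189.9,56],74.1)
E
python3 -m pendant '[{"hand":1,"dx":0,"dy":0,"dz":0,"rx":0,"ry":0,"rz":0},{"hand":1,"dx":0,"dy":0,"dz":0,"rx":0,"ry":0,"rz":0},{"hand":1,"dx":0,"dy":0,"dz":0,"rx":0,"ry":0,"rz":0},{"hand":1,"dx":0,"dy":0,"dz":0,"rx":0,"ry":0,"rz":0},{"hand":1,"dx":0,"dy":0,"dz":0,"rx":0,"ry":0,"rz":0},{"hand":1,"dx":0,"dy":0,"dz":0,"rx":0,"ry":0,"rz":0},{"hand":1,"dx":0,"dy":0,"dz":0,"rx":0,"ry":0,"rz":0},{"hand":1,"dx":0,"dy":0,"dz":0,"rx":0,"ry":0,"rz":0},{"hand":1,"dx":0,"dy":0,"dz":0,"rx":0,"ry":0,"rz":0},{"hand":1,"dx":0,"dy":0,"dz":0,"rx":0,"ry":0,"rz":0}]' 12 >/dev/null; python3 -m pendant '[{"hand":1,"dx":0,"dy":0,"dz":0,"rx":0,"ry":0,"rz":0},{"hand":1,"dx":0,"dy":0,"dz":0,"rx":0,"ry":0,"rz":0},{"hand":1,"dx":0,"dy":0,"dz":0,"rx":0,"ry":0,"rz":0},{"hand":1,"dx":0,"dy":0,"dz":0,"rx":0,"ry":0,"rz":0},{"hand":1,"dx":0,"dy":0,"dz":0,"rx":0,"ry":0,"rz":0},{"hand":1,"dx":0,"dy":0,"dz":0,"rx":0,"ry":0,"rz":0}]'
```

```text
clock: 54.7
tcp_pos: [687.1, -190.0, 57.0]
ee_rot: [[0.001, -0.962, 0.273], [0.0, 0.273, 0.962], [-1.0, -0.001, 0.0]]
force: [-0.3, 0.1, 0.4]
opening: 93.8
rx 0.0010 rad  dx 0.10 dy 0.03 dz -0.00 cm  tilt ry 0.0002 rz 0.0005  j6 now -99 after~-99 t=54.7
clock: 56.03
tcp_pos: [685.9, -190.1, 55.3]
ee_rot: [[-0.002, -0.962, 0.273], [0.0, 0.273, 0.962], [-1.0, 0.002, -0.0]]
force: [-1.2, -3.1, 0.0]
opening: 13.7
```

```bash
python3 -m pendant '[{"hand":1,"dx":0,"dy":0,"dz":0,"rx":0.1,"ry":0,"rz":0},{"hand":1,"dx":0,"dy":0,"dz":0,"rx":0.1,"ry":0,"rz":0},{"hand":1,"dx":0,"dy":0,"dz":0,"rx":0.1,"ry":0,"rz":0},{"hand":1,"dx":0,"dy":0,"dz":0,"rx":0.1,"ry":0,"rz":0},{"hand":1,"dx":0,"dy":0,"dz":0,"rx":0.1,"ry":0,"rz":0},{"hand":1,"dx":0,"dy":0,"dz":0,"rx":0.1,"ry":0,"rz":0},{"hand":1,"dx":0,"dy":0,"dz":0,"rx":0.1,"ry":0,"rz":0},{"hand":1,"dx":0,"dy":0,"dz":0,"rx":0.1,"ry":0,"rz":0},{"hand":1,"dx":0,"dy":0,"dz":0,"rx":0.1,"ry":0,"rz":0},{"hand":1,"dx":0,"dy":0,"dz":0,"rx":0.1,"ry":0,"rz":0}]'; for i in 1 2 3; do python3 -m pendant '[{"hand":1,"dx":0,"dy":0,"dz":0,"rx":0.07,"ry":0,"rz":0},{"hand":1,"dx":0,"dy":0,"dz":0,"rx":0,"ry":0,"rz":0},{"hand":1,"dx":0,"dy":0,"dz":0,"rx":0,"ry":0,"rz":0}]' | grep -v "clock\|pos"; python3 -c "
from h import *
s=get_state();print(s['wrist_torque'],s['joint_positions'][5])"; done
```

```text
clock: 56.87
tcp_pos: [686.7, -189.3, 55.3]
ee_rot: [[-0.0, -0.285, 0.958], [0.001, 0.958, 0.285], [-1.0, 0.001, 0.0]]
force: [2.0, -2.5, -1.7]
opening: 14.2
ee_rot: [[0.0, -0.224, 0.975], [0.001, 0.975, 0.224], [-1.0, 0.001, 0.0]]
force: [3.2, -0.3, -2.0]
opening: 14.2
[-0.18075932 -0.68436977  0.06304003] -37.52282174240837
ee_rot: [[0.0, -0.156, 0.988], [0.001, 0.988, 0.156], [-1.0, 0.001, 0.0]]
force: [5.5, -0.9, -3.7]
opening: 13.8
[-0.08433927 -1.09361612  0.09525439] -33.55193639549222
ee_rot: [[0.0, -0.087, 0.996], [0.001, 0.996, 0.087], [-1.0, 0.001, 0.001]]
force: [5.6, -0.6, -3.7]
opening: 13.9
[-0.11918617 -1.09901098  0.11225253] -29.5298743375964
```

```bash
for i in 1 2; do python3 -m pendant '[{"hand":1,"dx":0,"dy":0,"dz":0,"rx":0.04,"ry":0,"rz":0},{"hand":1,"dx":0,"dy":0,"dz":0,"rx":0,"ry":0,"rz":0},{"hand":1,"dx":0,"dy":0,"dz":0,"rx":0,"ry":0,"rz":0}]' | grep -v "clock\|pos"; python3 -c "
from h import *
s=get_state();print(s['wrist_torque'],s['joint_positions'][5])"; done
```

```text
ee_rot: [[0.0, -0.047, 0.999], [0.001, 0.999, 0.047], [-1.0, 0.001, 0.0]]
force: [6.1, -0.5, -3.7]
opening: 13.9
[-0.0532246  -1.09399729  0.27455494] -27.26296921334744
ee_rot: [[0.0, -0.007, 1.0], [0.002, 1.0, 0.007], [-1.0, 0.002, 0.0]]
force: [6.0, -0.2, -3.8]
opening: 14.2
[ 0.08923511 -1.02328144  0.25397533] -24.976010130773247
```

The torque about the vertical rose to about 0.27 N m and stayed there, well over the spring's 0.1, so the knob is at its stop. Letting go and retreating.

```bash
python3 -m pendant '[{"hand":-1,"dx":0,"dy":0,"dz":0,"rx":0,"ry":0,"rz":0},{"hand":-1,"dx":0,"dy":0,"dz":0,"rx":0,"ry":0,"rz":0},{"hand":-1,"dx":0,"dy":0,"dz":0,"rx":0,"ry":0,"rz":0},{"hand":-1,"dx":0,"dy":0,"dz":0,"rx":0,"ry":0,"rz":0},{"hand":-1,"dx":0,"dy":0,"dz":0,"rx":0,"ry":0,"rz":0},{"hand":-1,"dx":0,"dy":0,"dz":0,"rx":0,"ry":0,"rz":0},{"hand":-1,"dx":0,"dy":0,"dz":0,"rx":0,"ry":0,"rz":0},{"hand":-1,"dx":0,"dy":0,"dz":0,"rx":0,"ry":0,"rz":0}]' | grep -v rot;  python3 -m pendant '[{"hand":-1,"dx":-2,"dy":0,"dz":0,"rx":0,"ry":0,"rz":0},{"hand":-1,"dx":-4,"dy":0,"dz":0,"rx":0,"ry":0,"rz":0},{"hand":-1,"dx":-4,"dy":0,"dz":0,"rx":0,"ry":0,"rz":0},{"hand":-1,"dx":-4,"dy":0,"dz":0,"rx":0,"ry":0,"rz":0},{"hand":-1,"dx":-3,"dy":0,"dz":0,"rx":0,"ry":0,"rz":0},{"hand":-1,"dx":0,"dy":-4,"dz":0,"rx":0,"ry":0,"rz":0},{"hand":-1,"dx":0,"dy":-4,"dz":0,"rx":0,"ry":0,"rz":0},{"hand":-1,"dx":0,"dy":-4,"dz":0,"rx":0,"ry":0,"rz":0},{"hand":-1,"dx":0,"dy":-4,"dz":0,"rx":0,"ry":0,"rz":0},{"hand":-1,"dx":0,"dy":-4,"dz":0,"rx":0,"ry":0,"rz":0}]' >/dev/null;  python3 -m pendant '[{"hand":-1,"dx":0,"dy":-4,"dz":0,"rx":0,"ry":0,"rz":0},{"hand":-1,"dx":0,"dy":-4,"dz":0,"rx":0,"ry":0,"rz":0},{"hand":-1,"dx":0,"dy":-4,"dz":0,"rx":0,"ry":0,"rz":0},{"hand":-1,"dx":0,"dy":-3,"dz":0,"rx":0,"ry":0,"rz":0},{"hand":-1,"dx":0,"dy":0,"dz":0,"rx":0,"ry":0,"rz":0},{"hand":-1,"dx":0,"dy":0,"dz":0,"rx":0,"ry":0,"rz":0},{"hand":-1,"dx":0,"dy":0,"dz":0,"rx":0,"ry":0,"rz":0}]' | grep -v rot
python3 - <<'E'
from h import *
c=snap('wrist','w17');d=snap('top','top7');e=snap('scene','scene5')
o=np.zeros((600,800,3),np.uint8)
o[:320,:480]=cv2.resize(e['img'][180:420,110:430],None,fx=1.5,fy=1.5,interpolation=cv2.INTER_CUBIC)[:320,:480]
o[:320,482:800]=cv2.resize(d['img'][150:330,280:520],None,fx=1.33,fy=1.33,interpolation=cv2.INTER_CUBIC)[:320,:318] if 0 else cv2.resize(d['img'][150:320,280:450],(318,320))
o[322:600,:400]=cv2.resize(c['img'][0:320,:],(400,278))[:278]
o[322:600,402:800]=cv2.resize(load('top0')['img'][150:320,280:450],(398,278))
cv2.imwrite('pics/v16.png',o)
c0=load('top0');print('tray/fork/lens masks');trays(d,amin=300,amax=2500)
E
```

```text
clock: 58.78
tcp_pos: [685.9, -190.0, 55.4]
force: [-0.8, -0.6, -0.1]
opening: 64.4
clock: 60.2
tcp_pos: [687.9, -539.2, 224.6]
force: [0.5, 1.1, 0.8]
opening: 93.8
tray/fork/lens masks
px 373,105 xy [873.7 -98. ] yaw -11.5 size [ 63. 114.] key [ 34. -13.] area 902
px 101,156 xy [731.5 549. ] yaw -173.9 size [158. 190.] key [-57.   9.] area 1453
px 279,141 xy [777.5 124. ] yaw 68.4 size [ 72. 122.] key [25. 23.] area 1248
px 215,140 xy [776.  275.8] yaw 18.8 size [50. 61.] key [ 6. 14.] area 467
px 413,181 xy [ 689.4 -193.2] yaw 163.5 size [88. 92.] key [ 1. 10.] area 1375
px 487,268 xy [ 490.4 -366.2] yaw -166.2 size [ 70. 189.] key [ -4. -12.] area 2246
px 604,443 xy [  81.6 -662.1] yaw 178.2 size [ 85. 177.] key [-66.  14.] area 1474
```

View pics/v16.png

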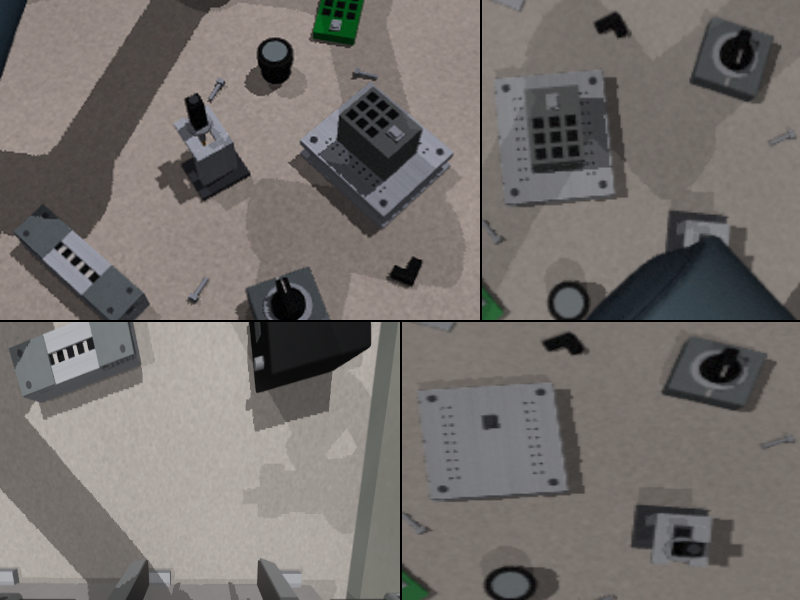

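View 16 shows the probe hung upright in its fork, the stack square, the knob back at rest and the lens standing. The gripper is clear of everything, so I'm handing in.

```bash
python3 -c "
from bench import hand_in,get_state
print(get_state()['clock'],hand_in())"
```

```text
the job is handed in; nothing more can be done
60.35 None
```

The job is done and handed in at 60 s of robot time; `hand_in` reports no verdict.

- **Trays:** All four grey trays are stacked on the nest. The tool reached the expected height for each within 0.1 mm, at TCP z 44.1, 59.3, 75.9 and 92.6 mm. The pictures show no gaps. The green tray was left alone.
- **Contact:** The first black square I tried, about 18 mm from the slot's middle, was the live one, so I did not slide the tip along the rest of the slot. The tip dropped in, the spring force rose steadily, and it bottomed at about 8 N, above the 4.5 N end force. I inferred the full press from force and depth, as the contact's travel can't be read directly.
- **Probe:** It went back into its fork at the same height it was taken from, and the last picture shows it upright.
- **Knob:** I turned it clockwise until the resistance reached about 0.27 N m, well above the spring's 0.1, then let go. The last picture shows it back at rest.
- **Last checks:** The lens is still standing and the arm is clear of everything. No tray was seen knocked aside in the pictures taken before each pick-up. In the last overhead picture the arm hid the fork, so the probe check rests on the scene camera. No check failed.

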